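# Mark culture dishes and pile them up

## Task

Reach through the guard and turn the dish marker's sunken dial so that its white stripe points at the green line, and leave it there. Then mark every dish on the bench, one at a time from the palest to the darkest: stand it centred on the black bay pad and push the red plunger all the way down to its stop for a moment. Stack the marked dishes squarely in one straight pile in the middle of the blue stand, palest at the bottom and darkest on top, without disturbing the bowl, bottle and tube rack.

Things in the scene. Friction and masses are not known exactly. Their poses are not given: they have to be found in the camera images.
- dish_cream: closed round culture dish, rigid, one piece, flat top and bottom, 60 mm diameter, 18 mm high, about 35 g, content pale cream (the palest) seen through top and side, light grey lid rim; origin at the centre of its underside, z up. Lies flat on the table at the start, or is absent.
- dish_yellow: closed round culture dish, rigid, one piece, flat top and bottom, 60 mm diameter, 18 mm high, about 35 g, content bright yellow seen through top and side, light grey lid rim; origin at the centre of its underside, z up. Lies flat on the table at the start, or is absent.
- dish_orange: closed round culture dish, rigid, one piece, flat top and bottom, 60 mm diameter, 18 mm high, about 35 g, content orange seen through top and side, light grey lid rim; origin at the centre of its underside, z up. Lies flat on the table at the start, or is absent.
- dish_brown: closed round culture dish, rigid, one piece, flat top and bottom, 60 mm diameter, 18 mm high, about 35 g, content dark brown (the darkest) seen through top and side, light grey lid rim; origin at the centre of its underside, z up. Lies flat on the table at the start, or is absent.
- marker: dish marker, grey-green fixed machine 160 mm (its x) by 350 mm (its y), deck 40 mm above the table; origin on the table under its centre, z up. On its deck: the round bay pad at y = +115 mm, the red plunger at the centre, the guarded dial at y = -115 mm. It marks from below the dish standing on the bay pad when the plunger is pushed fully down.
- bay (a point): centre of the top face of the black round bay pad (68 mm diameter, flat, no rim), 42 mm above the table; a dish stands on it
- plunger_top (a point): centre of the top of the red mushroom plunger head (44 mm diameter, flat), 98 mm above the table at rest; moves down with it. Nothing overhangs it.
- plunger (a joint): plunger depth in m: 0 up (rest), 0.015 at its stop. Spring: about 2 N to start, about 9 N at the stop; comes up by itself
- dial_top (a point): centre of the top of the dial's grip, 76 mm above the table, on the dial's vertical axis, turns with it. The dial is a black knob whose grip is an upright bar 44 mm long, 12 mm wide, 26 mm high (from 50 to 76 mm above the table); a white stripe marks the pointing end.
- guard (a point): centre of the opening of the steel guard frame over the dial, at the frame's top, 90 mm above the table. Square opening 84 by 84 mm, sides parallel to the marker's, frame 108 by 108 mm outside on four corner posts; the dial's top is 14 mm below it: only partly opened fingers pass
- dial (a joint): dial angle in rad, growing clockwise seen from above: at 0 the bar lies along the marker's x and its white stripe points to +x of the marker; at 1.45 it points to the green line on the dial's white face. Stays where it is left; stops at -0.2 and 2.4
- stand: fixed blue disc, 80 mm diameter, 8 mm high, on which the pile is built; origin at the centre of its underside
- stand_top (a point): centre of the stand's top face, 8 mm above the table
- mortar: bystander: white bowl, 120 mm wide, 55 mm high, origin under its centre
- reagent: bystander: brown bottle, 60 mm diameter, 130 mm high, origin under its centre
- rack: bystander: white rack of plugged tubes, 80 by 200 mm, 133 mm high, origin under its centre
Mind the look-alikes: they are no part of the job. Leave any purple look-alike of the dish_cream alone. Several things have the shape of the stand; the one meant has the colours described above.

How it is judged:
On the way, in this order (a step that is already met when the one before it is completed fails the run):
1. the dial is set to the green line (1.30 to 1.60 rad) (value of joint dial between 1.3 and 1.6 rad), for 0.3 s.
2. the cream dish, if present, stands centred on the bay pad (within 9 mm) while the plunger is at its stop (over 13 of 15 mm down, so less than 43 mm above the dish's underside) (horizontal distance between dish_cream and bay below 0.009 m and z of dish_cream in the frame of bay between -0.002 and 0.002 m and angle between dish_cream's own z axis and vertical below 0.1 rad and z of dish_cream in the frame of plunger_top above -0.043 m), for 0.2 s.
3. the yellow dish, if present, stands centred on the bay pad (within 9 mm) while the plunger is at its stop (over 13 of 15 mm down, so less than 43 mm above the dish's underside) (horizontal distance between dish_yellow and bay below 0.009 m and z of dish_yellow in the frame of bay between -0.002 and 0.002 m and angle between dish_yellow's own z axis and vertical below 0.1 rad and z of dish_yellow in the frame of plunger_top above -0.043 m), for 0.2 s.
4. the orange dish, if present, stands centred on the bay pad (within 9 mm) while the plunger is at its stop (over 13 of 15 mm down, so less than 43 mm above the dish's underside) (horizontal distance between dish_orange and bay below 0.009 m and z of dish_orange in the frame of bay between -0.002 and 0.002 m and angle between dish_orange's own z axis and vertical below 0.1 rad and z of dish_orange in the frame of plunger_top above -0.043 m), for 0.2 s.
5. the brown dish, if present, stands centred on the bay pad (within 9 mm) while the plunger is at its stop (over 13 of 15 mm down, so less than 43 mm above the dish's underside) (horizontal distance between dish_brown and bay below 0.009 m and z of dish_brown in the frame of bay between -0.002 and 0.002 m and angle between dish_brown's own z axis and vertical below 0.1 rad and z of dish_brown in the frame of plunger_top above -0.043 m), for 0.2 s.
At the end, for the whole second after the job is handed in: All dishes present lie flat in one pile on the blue stand, each centre within 12 mm of the stand's centre and within 8 mm of every other dish's, palest at the bottom to darkest on top, at rest and released; the dial still within 0.15 rad of the green line; the plunger back up (all of step 1 and value of joint plunger below 0.003 m and horizontal distance between each of dish_cream, dish_yellow, dish_orange, dish_brown and stand_top below 0.012 m and angle between each of dish_cream, dish_yellow, dish_orange, dish_brown's own z axis and vertical below 0.08 rad and linear speed of each of dish_cream, dish_yellow, dish_orange, dish_brown below 0.02 m/s and horizontal distance between dish_cream and dish_yellow below 0.008 m and z of each of dish_yellow, dish_orange, dish_brown in the frame of dish_cream above 0.012 m and horizontal distance between each of dish_cream, dish_yellow and dish_orange below 0.008 m and horizontal distance between each of dish_cream, dish_yellow, dish_orange and dish_brown below 0.008 m and z of each of dish_orange, dish_brown in the frame of dish_yellow above 0.012 m and z of dish_brown in the frame of dish_orange above 0.012 m); the robot touches nothing.
It fails at once if the bowl is moved more than 30 mm or tipped over (distance of mortar from where it was at the start of the episode above 0.03 m or angle between mortar's own z axis and vertical above 0.5 rad).
It fails at once if the bottle is moved more than 30 mm or tipped over (distance of reagent from where it was at the start of the episode above 0.03 m or angle between reagent's own z axis and vertical above 0.5 rad).
It fails at once if the tube rack is moved more than 30 mm or tipped over (distance of rack from where it was at the start of the episode above 0.03 m or angle between rack's own z axis and vertical above 0.5 rad).
Of dish_cream, dish_yellow, dish_orange, dish_brown only 2 to 3 are there at a start; the rules pass over those that are not, and their reading is None.
At some moment in a run one of dish_cream, dish_yellow, dish_orange, dish_brown may be knocked a few centimetres aside while the robot is not near it.
Once in a run the grip may slacken for a moment while it holds something.
It also fails if it takes over 210 s, if anything falls off the work surface, if the arm or the gripper's body presses on something with over 40 N, if the wrist force passes 120 N, or if a joint passes its speed limit or range.

## Robot

A 6-joint arm with a two-finger parallel gripper is mounted at the origin on the work surface. World frame = base frame: x ahead of the robot, y to its left, z up, the work surface at z = 0. Lengths are in m, angles in rad, forces in N, time in s.
With the tool pointing down it reaches from about 0.25 to 0.725 m from the base axis. Payload 4 kg.
Tool frame: the origin (TCP) lies midway between the tips of the shut fingers; the grasp point (between the pads) lies 19 mm behind it; z points along the fingers, y is the line along which they close (so a half turn about z gives the same grasp; the last joint's range is limited). The gripper opens to 85 mm and grips with 20 to 120 N. Pads are 22 mm wide; open, the fingers measure 114 mm over their backs; the gripper's body (76 mm by 85 mm) begins 54 mm behind the grasp point. The pads swing forward as they close: fully open they stand 13 mm farther back than shut.
Start: joints at [1.31, 0.241, 0.005, 1.335, 0, 1.571], TCP at [0.129, 0.483, 0.231] pointing down, gripper open.
Joint ranges: [-2.72, 2.72], [-1.05, 1.87], [-1.09, 1.28], [-1.99, 2.15], [-1.42, 1.44], [-3.14, 3.14]. Speed limits (rad/s): [2.79, 2.79, 3.14, 3.14, 3.14, 3.14].

## Interface

Orientations are given as a unit quaternion [x, y, z, w].
In Python, from workcell import bot, camera, job_done gives the robot as it stands.
- The arm moves only by the tool carry_out, never from a script. Its argument "plan" is a list of rows, each an object of numbers: "dx", "dy", "dz": the shift along the tool's x, y, z in mm; "twist": the turn about the tool's z in degrees; "fingers": the closure, from -1 (fully open) to 1 (shut). In form: [{"dx": .., "dy": .., "dz": .., "twist": .., "fingers": ..}, ...]. A call has exactly 5 rows; each row is the pose to reach, as a shift and turn from the pose commanded when the call began, along the tool's axes at that moment; what a row does not reach only later rows make up. A row lasts 1/12 s, in which the tool goes at most 41.7 mm and 7.16 degrees, less where a joint would pass 70% of its speed; a pose out of reach is approached as far as the arm can. A call with a gripper value outside its range is refused whole. The fingers move at their own pace and stop on an object; the grip force is fixed at half the most. Time passes only in rows, so rows that repeat a pose let the fingers close, or fill a call up. It gives the time, the measured TCP pose, the force, the opening and the grip force at its end, in the units of the state.
- bot.get_obs(): the state, without advancing time (a new reading comes with each control period).
- camera(name): name is "scene" or "side" or "wrist"; returns a dict with "image" (480x640x3 uint8, red, green, blue), "intrinsics" (3x3 intrinsics, pixels), "eye" and "attitude" of the camera in the world. Camera axes: x right, y down, z forward; pixel columns grow to the right and rows downward; lengths in m; the calibration is good to about 2 mm. A picture is of the moment at which its call begins. There is no depth.
- job_done(): hands the job in; it is judged then, once.
The state is a dict: "clock": time; "joint_pos": joint angles; "joint_vel": joint speeds; "tau": joint torques, N m; "eef_pos": TCP position; "tool_rot": TCP orientation; "ft_force": force on the tool from outside, world axes, zero at the start; "ft_torque": the same for the moment, N m; "grip_width": finger opening in m; "grasp_force": force on a finger pad.
Only numpy, scipy, OpenCV 4.12 (cv2) and the standard library are available. Lean on these libraries where they do the work, as an engineer would, in place of code of your own. Each camera call takes 0.05 s, during which the arm holds its last target. There are 200 camera calls.

## Working session

There is one attempt and no reset: what is moved stays moved. The work goes in short steps, Python scripts to look and compute and a tool call to move; the robot and the scene stay as the last step left them, time stands still between calls to the robot, and variables do not carry over. Pictures are saved under pics/ and viewed, at most 15 in all, crops included, and the job is handed in when it is done.

Besides the shell and the picture viewer there is one more tool, called after "Call:" as name(argument=value, ...) on one line, values as JSON. carry_out: Moves the arm, as the interface text tells. Its arguments: {"type":"object","properties":{"plan":{"type":"array","items":{"type":"object","properties":{"dx":{"type":"number"},"dy":{"type":"number"},"dz":{"type":"number"},"twist":{"type":"number"},"fingers":{"type":"number"}}}}},"required":["plan"]}

```bash
mkdir -p pics; ls; cat > h.py <<'E'
import numpy as np, cv2
from scipy.spatial.transform import Rotation as R
from workcell import bot, camera, job_done
def snap(name, fn=None):
    c=camera(name)
    if fn: cv2.imwrite('pics/'+fn, c['image'][:,:,::-1])
    return c
E
python3 - <<'E'
from h import *
for n in ['scene','side']:
    c=snap(n,n+'0.png'); print(n,c['intrinsics'],c['eye'],c['attitude'])
o=bot.get_obs(); print(o['eef_pos'],o['tool_rot'],o['clock'],o['grip_width'])
E
```

```text
pics
scene [[491.90207063   0.         322.49459289]
 [  0.         491.90207063 240.2165392 ]
 [  0.           0.           1.        ]] [1.17235597 0.7580157  0.94279007] [ 0.32107778  0.85575174 -0.38300726 -0.13380382]
side [[549.46937102   0.         321.69876102]
 [  0.         549.46937102 248.56520888]
 [  0.           0.           1.        ]] [0.62598661 1.3598158  1.09832002] [ 0.01164153  0.89458083 -0.44640478 -0.01767419]
[0.12878579 0.48253707 0.23050728] [ 1.30023614e-01  9.91510436e-01 -9.49899894e-04 -1.09206916e-04] 0.1 0.08535332865872056
```

View pics/scene0.png

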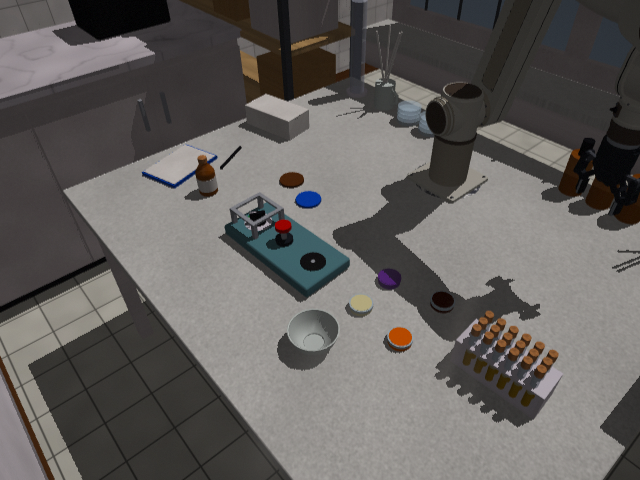

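View pics/side0.png

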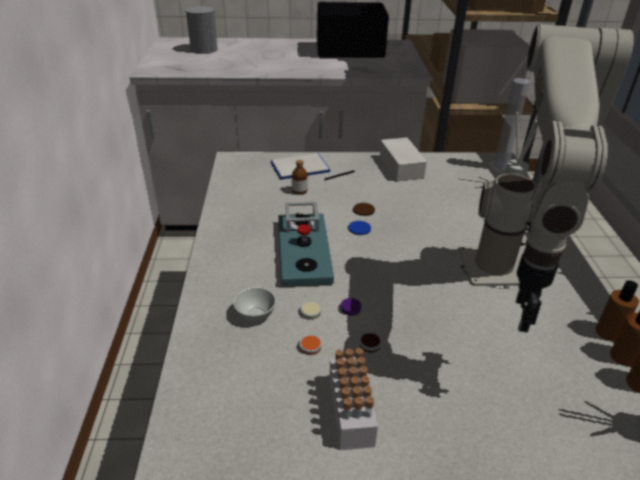

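Scene view: pale dish (361,304), orange (400,338), dark brown (442,301), purple look-alike (389,278), blue disc (308,200), brown disc look-alike (291,180). The marker has its bay at (313,261), plunger at (283,226) and dial at about (257,217). I'll enlarge to confirm the colours and read pixels.

```bash
python3 - <<'E'
import cv2,numpy as np
s=cv2.imread('pics/scene0.png'); d=cv2.imread('pics/side0.png')
f=lambda im,x,y,w,h:cv2.resize(im[y:y+h,x:x+w],(400,300),interpolation=cv2.INTER_CUBIC)
m=np.vstack([np.hstack([f(s,340,255,120,90+0),f(s,220,170,140,105)]),np.hstack([f(d,280,290,100,75),f(d,260,200,120,90)])])
cv2.imwrite('pics/crop1.png',m)
for p,n in [((361,303),'pale'),((400,337),'or'),((442,300),'br')]: print(n,s[p[1],p[0],::-1])
E
```

```text
pale [175 165 123]
or [179  71   0]
br [19  5  3]
```

View pics/crop1.png

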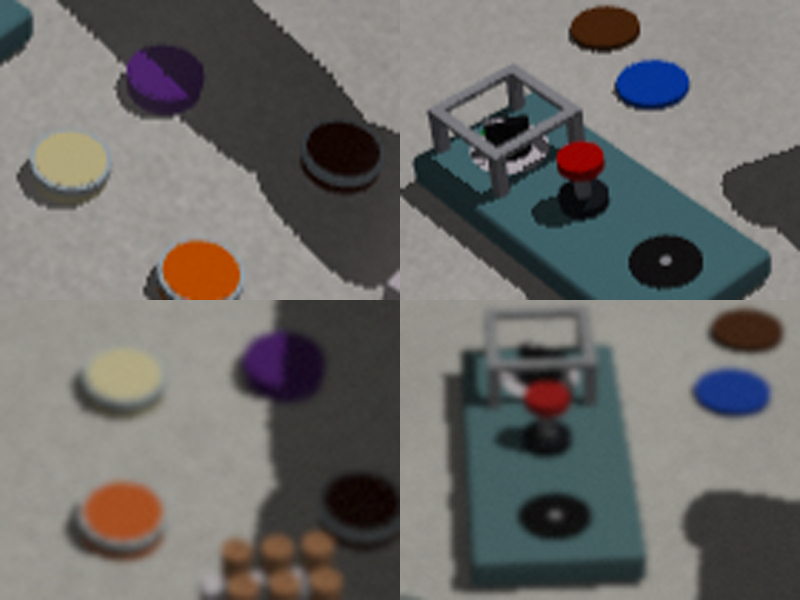

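The crop confirms cream (paler than yellow), orange and brown as present, with no yellow. The stand meant is the blue disc, not the brown one behind it.

```bash
cat >> h.py <<'E'
def ray(c,uv):
    K=c['intrinsics']; d=np.linalg.solve(K,[uv[0],uv[1],1.]); return np.array(c['eye']), R.from_quat(c['attitude']).apply(d/np.linalg.norm(d))
def onz(c,uv,z):
    e,d=ray(c,uv); return e+d*(z-e[2])/d[2]
def tri(rs):
    A=0;b=0
    for e,d in rs:
        P=np.eye(3)-np.outer(d,d); A=A+P; b=b+P@e
    return np.linalg.solve(A,b)
def proj(c,p):
    q=R.from_quat(c['attitude']).inv().apply(np.array(p)-c['eye']); q=c['intrinsics']@q; return q[:2]/q[2]
E
python3 - <<'E'
from h import *
s=camera('scene');d=camera('side')
pts=dict(cream=((361,303),(310.75,308.7),.018),orange=((400.3,336.6),(310.75,343),.018),brown=((442.9,300),(370.5,340),.018),
stand=((308.6,199),(359.9,227.3),.008),bay=((313.1,261.7),(306.5,264.8),.042),plung=((283.4,225.7),(304.4,229),.098),guard=((256.8,208.5),(301.7,211.4),.09))
for k,(a,b,z) in pts.items(): print(k,tri([ray(s,a),ray(d,b)]).round(3),onz(s,a,z).round(3),onz(d,b,z).round(3))
for k,p,z in [('mortar',(313,331),.055),('rack',(512,350),.12),('bottle',(206,175),.1)]: print(k,onz(s,p,z).round(3))
w=snap('wrist','w0.png'); print(w['eye'],w['attitude'],w['intrinsics']); print(bot.get_obs()['eef_pos'])
E
```

```text
cream [0.593 0.205 0.013] [0.597 0.21  0.018] [0.592 0.21  0.018]
orange [0.595 0.339 0.013] [0.599 0.342 0.018] [0.595 0.342 0.018]
brown [0.435 0.332 0.014] [0.44  0.336 0.018] [0.434 0.334 0.018]
stand [ 0.411 -0.219  0.001] [ 0.418 -0.21   0.008] [ 0.412 -0.211  0.008]
bay [0.602 0.034 0.036] [0.607 0.04  0.042] [0.602 0.039 0.042]
plung [ 0.608 -0.081  0.09 ] [ 0.614 -0.072  0.098] [ 0.607 -0.073  0.098]
guard [ 0.615 -0.196  0.084] [ 0.619 -0.188  0.09 ] [ 0.615 -0.188  0.09 ]
mortar [0.757 0.219 0.055]
rack [0.521 0.556 0.12 ]
bottle [ 0.647 -0.414  0.1  ]
[0.06588541 0.49977665 0.3725161 ] [0.78597039 0.60448985 0.07859277 0.1032751 ] [[408.17222219   0.         316.97124891]
 [  0.         408.17222219 241.44961493]
 [  0.           0.           1.        ]]
[0.12885359 0.48281195 0.23087946]
```

Call:
carry_out(plan=[{"dx": -25,"dy": -21,"dz": -4,"twist": 0,"fingers": -1},{"dx": -50,"dy": -42,"dz": -8,"twist": 0,"fingers": -1},{"dx": -75,"dy": -63,"dz": -12,"twist": 0,"fingers": -1},{"dx": -100,"dy": -83,"dz": -16,"twist": 0,"fingers": -1},{"dx": -125,"dy": -104,"dz": -20,"twist": 0,"fingers": -1}])

```text
clock: 0.67
eef_pos: [0.2233, 0.3491, 0.2514]
tool_rot: [0.13, 0.992, -0.0, 0.0]
ft_force: [0.6, 1.6, 0.7]
grip_width: 0.0854
grasp_force: 0.0
```

```bash
cat >> h.py <<'E'
def st():
    o=bot.get_obs(); tx=R.from_quat(o['tool_rot']).apply([1,0,0]); 
    print('t',round(o['clock'],2),'tcp',np.round(o['eef_pos'],4),'phi',round(np.degrees(np.arctan2(tx[1],tx[0])),2),'j',np.round(o['joint_pos'],2),'w',round(o['grip_width'],4),'gf',round(float(o['grasp_force']),1),'ft',np.round(o['ft_force'],1))
    return o
def go(x,y,z,phi=None,frm=None):
    "print tool-axis shift (mm, deg) from current (or given (x,y,z,phi)) pose to target"
    if frm is None:
        o=bot.get_obs(); p=np.array(o['eef_pos']); t=R.from_quat(o['tool_rot']).apply([1,0,0]); a=np.degrees(np.arctan2(t[1],t[0]))
    else: p=np.array(frm[:3]); a=frm[3]
    if phi is None: phi=a
    d=(np.array([x,y,z])-p)*1000; c,s=np.cos(np.radians(a)),np.sin(np.radians(a))
    tw=-((phi-a+180)%360-180)
    print('dx %.1f dy %.1f dz %.1f twist %.1f'%(d[0]*c+d[1]*s, d[0]*s-d[1]*c, -d[2], tw))
    return (x,y,z,phi)
E
python3 -c "
from h import *
st();go(.6,-.18,.25)"
```

```text
t 0.67 tcp [0.2233 0.3491 0.2514] phi 165.1 j [ 1.    0.06 -0.16  1.35 -0.    1.26] w 0.0854 gf 0.0 ft [0.6 1.6 0.7]
dx -500.0 dy -414.5 dz 1.4 twist -0.0
```

Call:
carry_out(plan=[{"dx": -25,"dy": -21,"dz": 0,"twist": 0,"fingers": -1},{"dx": -50,"dy": -42,"dz": 0,"twist": 0,"fingers": -1},{"dx": -75,"dy": -63,"dz": 0,"twist": 0,"fingers": -1},{"dx": -100,"dy": -83,"dz": 0,"twist": 0,"fingers": -1},{"dx": -125,"dy": -104,"dz": 0,"twist": 0,"fingers": -1}])

```text
clock: 1.08
eef_pos: [0.3174, 0.2163, 0.2514]
tool_rot: [0.13, 0.992, 0.0, 0.0]
ft_force: [-0.0, 0.8, -0.7]
grip_width: 0.0855
grasp_force: 0.0
```

Call:
carry_out(plan=[{"dx": -25,"dy": -21,"dz": 0,"twist": 0,"fingers": -1},{"dx": -50,"dy": -42,"dz": 0,"twist": 0,"fingers": -1},{"dx": -75,"dy": -63,"dz": 0,"twist": 0,"fingers": -1},{"dx": -100,"dy": -83,"dz": 0,"twist": 0,"fingers": -1},{"dx": -125,"dy": -104,"dz": 0,"twist": 0,"fingers": -1}])

```text
clock: 1.5
eef_pos: [0.4114, 0.0835, 0.2514]
tool_rot: [0.13, 0.991, 0.0, 0.0]
ft_force: [1.4, 0.1, -0.6]
grip_width: 0.0856
grasp_force: 0.0
```

Call:
carry_out(plan=[{"dx": -25,"dy": -21,"dz": 0,"twist": 0,"fingers": -1},{"dx": -50,"dy": -42,"dz": 0,"twist": 0,"fingers": -1},{"dx": -75,"dy": -63,"dz": 0,"twist": 0,"fingers": -1},{"dx": -100,"dy": -83,"dz": 0,"twist": 0,"fingers": -1},{"dx": -125,"dy": -104,"dz": 0,"twist": 0,"fingers": -1}])

```text
clock: 1.92
eef_pos: [0.5054, -0.0493, 0.2512]
tool_rot: [0.13, 0.991, 0.0, -0.0]
ft_force: [-0.6, 1.2, 0.9]
grip_width: 0.0852
grasp_force: 0.0
```

Call:
carry_out(plan=[{"dx": -25,"dy": -21,"dz": 0,"twist": 0,"fingers": 0},{"dx": -50,"dy": -42,"dz": 0,"twist": 0,"fingers": 0},{"dx": -75,"dy": -63,"dz": 0,"twist": 0,"fingers": 0},{"dx": -100,"dy": -83,"dz": 0,"twist": 0,"fingers": 0},{"dx": -125,"dy": -104,"dz": 0,"twist": 0,"fingers": 0}])

```text
clock: 2.33
eef_pos: [0.5993, -0.1818, 0.251]
tool_rot: [0.13, 0.992, 0.0, -0.0]
ft_force: [0.4, 0.6, 0.0]
grip_width: 0.0428
grasp_force: 0.0
```

```bash
python3 -c "
from h import *
st()
c=snap('wrist','w1.png')
im=c['image'][:,:,::-1]
g=proj(c,[.615,-.189,.076]);print(g,onz(c,(320,240),.076))
for n,p in dict(bay=(.602,.039,.042),pl=(.608,-.073,.098),stand=(.412,-.211,.008)).items(): print(n,proj(c,p).round())
"
```

```text
t 2.33 tcp [ 0.5993 -0.1818  0.251 ] phi 165.05 j [-0.29  0.5   0.43  1.5   0.   -0.03] w 0.0428 gf 0.0 ft [0.4 0.6 0. ]
[313.1551965  238.95129936] [ 0.6172508  -0.18391834  0.076     ]
bay [572. 147.]
pl [465. 198.]
stand [226.  -0.]
```

View pics/w1.png

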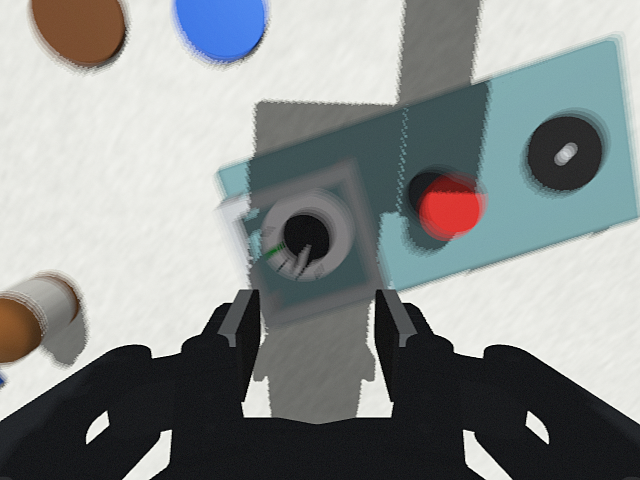

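Wrist view from above: guard about (303,240), dial (306,236), green line (272,250), stripe about (303,258), plunger (450,206), bay (565,153). The camera was still moving, so I'll take a still enlargement of the dial.

```bash
python3 -c "
from h import *
c=snap('wrist','w2.png')
im=c['image'][:,:,::-1][150:350,210:410]
im=cv2.convertScaleAbs(cv2.resize(im,(600,600),interpolation=cv2.INTER_CUBIC),alpha=1.3,beta=15)
cv2.imwrite('pics/w2c.png',im)
"
```

```text
(no output)
```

View pics/w2c.png

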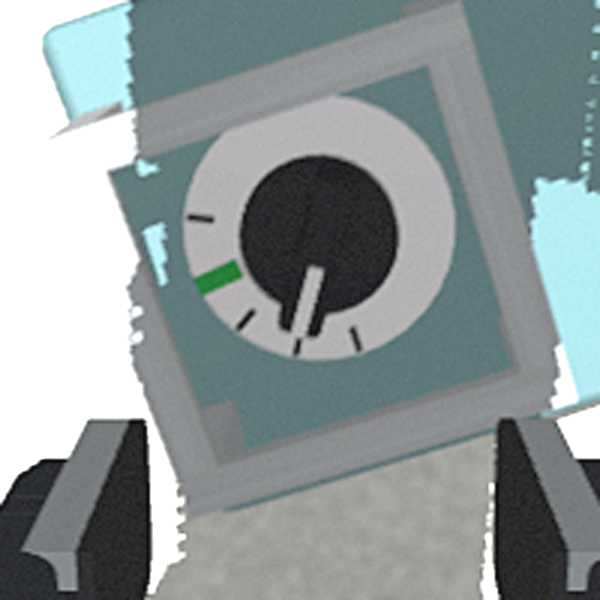

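The enlargement (3x, offset 210,150) shows stripe tip (311,333), stripe inner end (317,268), green line (217,277) and face centre (320,229). Guard opening corners are about (430,68), (110,175), (218,467), (515,365).

```bash
python3 -c "
from h import *
c=snap('wrist')
f=lambda x,y:(210+x/3,150+y/3)
g=[onz(c,f(*p),.09) for p in [(430,68),(110,175),(218,467),(515,365)]]
G=np.mean(g,0);print('guard',G.round(4),[np.linalg.norm(g[i]-g[i-1]).round(4) for i in range(4)])
a=lambda v:np.degrees(np.arctan2(v[1],v[0])).round(1)
print('guard side dirs',a(g[0]-g[1]),a(g[3]-g[2]),a(g[1]-g[2]),a(g[0]-g[3]))
t=onz(c,f(311,333),.076);i=onz(c,f(317,268),.076);print('tip',t,'in',i,'dir',a(t-i),np.linalg.norm(t-i))
for z in (.042,.044): F=onz(c,f(320,229),z);gr=onz(c,f(217,277),z);print('face',F.round(4),'green dir',a(gr-F))
print('dir from face c to tip',a(t-F),np.linalg.norm((t-F)[:2]))
im=c['image'].astype(int)
r=(im[:,:,0]>150)&(im[:,:,1]<80)&(im[:,:,2]<80); ys,xs=np.nonzero(r); P=onz(c,(xs.mean(),ys.mean()),.098); print('plunger',xs.mean(),ys.mean(),P.round(4))
B=onz(c,(565,153),.042);print('bay~',B.round(4),a(B-F),a(P-F), np.linalg.norm((B-F)[:2]))
st()
"
```

```text
guard [ 0.6141 -0.189   0.09  ] [np.float64(0.0798), np.float64(0.0832), np.float64(0.0823), np.float64(0.0826)]
guard side dirs 93.3 95.1 -177.3 -177.8
tip [ 0.63298979 -0.19612643  0.076     ] in [ 0.61596747 -0.18983528  0.076     ] dir -20.3 0.01814767451747474
face [ 0.6133 -0.1884  0.042 ] green dir -79.6
face [ 0.6129 -0.1882  0.044 ] green dir -79.6
dir from face c to tip -21.4 0.02158547826396584
plunger 461.82377919320595 207.697983014862 [ 0.6152 -0.0797  0.098 ]
bay~ [0.6069 0.0282 0.042 ] 91.6 88.8 0.21650401239130182
t 2.48 tcp [ 0.5991 -0.1824  0.2492] phi 164.89 j [-0.3   0.5   0.43  1.5   0.   -0.03] w 0.0427 gf 0.0 ft [-0.5 -0.2 -0.2]
```

```bash
python3 -c "
from h import *
st();go(.614,-.189,.056,159.5)"
```

```text
t 2.48 tcp [ 0.5991 -0.1824  0.2492] phi 164.89 j [-0.3   0.5   0.43  1.5   0.   -0.03] w 0.0427 gf 0.0 ft [-0.5 -0.2 -0.2]
dx -16.1 dy -2.5 dz 193.2 twist 5.4
```

Call:
carry_out(plan=[{"dx": -8,"dy": -1,"dz": 26,"twist": 2,"fingers": 0.4},{"dx": -16,"dy": -2.5,"dz": 52,"twist": 5.4,"fingers": 0.4},{"dx": -16,"dy": -2.5,"dz": 80,"twist": 5.4,"fingers": 0.4},{"dx": -16,"dy": -2.5,"dz": 105,"twist": 5.4,"fingers": 0.4},{"dx": -16,"dy": -2.5,"dz": 129,"twist": 5.4,"fingers": 0.4}])

```text
clock: 2.9
eef_pos: [0.6126, -0.1857, 0.1211]
tool_rot: [0.176, 0.984, 0.0, -0.001]
ft_force: [0.7, -0.0, 0.1]
grip_width: 0.0254
grasp_force: 0.0
```

```bash
python3 -c "
from h import *
st();go(.614,-.189,.056,159.5)"
```

```text
t 2.9 tcp [ 0.6126 -0.1857  0.1211] phi 159.72 j [-0.29  0.58  0.23  1.22  0.    0.06] w 0.0254 gf 0.0 ft [ 0.7 -0.   0.1]
dx -2.4 dy -2.6 dz 65.1 twist 0.2
```

Call:
carry_out(plan=[{"dx": -1,"dy": -1.5,"dz": 13,"twist": 0,"fingers": 0.4},{"dx": -1,"dy": -1.5,"dz": 26,"twist": 0,"fingers": 0.4},{"dx": -1,"dy": -1.5,"dz": 39,"twist": 0,"fingers": 0.4},{"dx": -1,"dy": -1.5,"dz": 52,"twist": 0,"fingers": 0.4},{"dx": -1,"dy": -1.5,"dz": 65,"twist": 0,"fingers": 0.4}])

```text
clock: 3.32
eef_pos: [0.6134, -0.1875, 0.0572]
tool_rot: [0.176, 0.984, 0.0, -0.0]
ft_force: [-0.5, -0.2, 0.4]
grip_width: 0.0258
grasp_force: 0.0
```

Call:
carry_out(plan=[{"dx": 0,"dy": 0,"dz": 0,"twist": 0,"fingers": 1},{"dx": 0,"dy": 0,"dz": 0,"twist": 0,"fingers": 1},{"dx": 0,"dy": 0,"dz": 0,"twist": 0,"fingers": 1},{"dx": 0,"dy": 0,"dz": 0,"twist": 0,"fingers": 1},{"dx": 0,"dy": 0,"dz": 0,"twist": 0,"fingers": 1}])

```text
clock: 3.73
eef_pos: [0.6108, -0.1904, 0.0551]
tool_rot: [0.177, 0.984, -0.002, -0.003]
ft_force: [-1.7, -7.6, -10.6]
grip_width: 0.0107
grasp_force: 60.6
```

Call:
carry_out(plan=[{"dx": 0,"dy": 0,"dz": 0,"twist": 6,"fingers": 1},{"dx": 0,"dy": 0,"dz": 0,"twist": 12,"fingers": 1},{"dx": 0,"dy": 0,"dz": 0,"twist": 18,"fingers": 1},{"dx": 0,"dy": 0,"dz": 0,"twist": 24,"fingers": 1},{"dx": 0,"dy": 0,"dz": 0,"twist": 30,"fingers": 1}])

```text
clock: 4.15
eef_pos: [0.6128, -0.1878, 0.0551]
tool_rot: [0.427, 0.904, 0.0, -0.002]
ft_force: [4.3, -1.8, -14.4]
grip_width: 0.0107
grasp_force: 60.2
```

Call:
carry_out(plan=[{"dx": 0,"dy": 0,"dz": 0,"twist": 6,"fingers": 1},{"dx": 0,"dy": 0,"dz": 0,"twist": 12,"fingers": 1},{"dx": 0,"dy": 0,"dz": 0,"twist": 18,"fingers": 1},{"dx": 0,"dy": 0,"dz": 0,"twist": 24,"fingers": 1},{"dx": 0,"dy": 0,"dz": 0,"twist": 29,"fingers": 1}])

```text
clock: 4.57
eef_pos: [0.6156, -0.1865, 0.0551]
tool_rot: [0.639, 0.769, 0.002, -0.0]
ft_force: [11.1, 1.1, -18.7]
grip_width: 0.0106
grasp_force: 59.7
```

Call:
carry_out(plan=[{"dx": 0,"dy": 0,"dz": 0,"twist": 0,"fingers": 1},{"dx": 0,"dy": 0,"dz": 0,"twist": 0,"fingers": 1},{"dx": 0,"dy": 0,"dz": 0,"twist": 0,"fingers": 0.4},{"dx": 0,"dy": 0,"dz": 0,"twist": 0,"fingers": 0.4},{"dx": 0,"dy": 0,"dz": 0,"twist": 0,"fingers": 0.4}])

```text
clock: 4.98
eef_pos: [0.6138, -0.1883, 0.0583]
tool_rot: [0.638, 0.77, 0.0, 0.0]
ft_force: [-0.2, 0.3, -0.2]
grip_width: 0.0253
grasp_force: 0.0
```

Call:
carry_out(plan=[{"dx": 0,"dy": 0,"dz": 0,"twist": 0,"fingers": 0.4},{"dx": 0,"dy": 0,"dz": -20,"twist": 0,"fingers": 0.4},{"dx": 0,"dy": 0,"dz": -60,"twist": 0,"fingers": 0.4},{"dx": 0,"dy": 0,"dz": -100,"twist": 0,"fingers": 0.4},{"dx": 0,"dy": 0,"dz": -140,"twist": 0,"fingers": 0.4}])

```text
clock: 5.4
eef_pos: [0.6131, -0.1888, 0.1993]
tool_rot: [0.639, 0.77, -0.0, -0.0]
ft_force: [1.4, -0.1, -0.0]
grip_width: 0.0259
grasp_force: 0.0
```

Call:
carry_out(plan=[{"dx": 0,"dy": 0,"dz": -35,"twist": 0,"fingers": 0},{"dx": 0,"dy": 0,"dz": -60,"twist": 0,"fingers": 0},{"dx": 0,"dy": 0,"dz": -60,"twist": 0,"fingers": 0},{"dx": 0,"dy": 0,"dz": -60,"twist": 0,"fingers": 0},{"dx": 0,"dy": 0,"dz": -60,"twist": 0,"fingers": 0}])

```text
clock: 5.82
eef_pos: [0.6135, -0.1888, 0.2572]
tool_rot: [0.638, 0.77, -0.0, -0.0]
ft_force: [0.1, 0.6, -0.9]
grip_width: 0.0426
grasp_force: 0.0
```

```bash
python3 -c "
from h import *
st()
c=snap('wrist','w3.png')
for n,p in dict(dial=(.614,-.189,.076),bay=(.602,.039,.042),pl=(.608,-.073,.098),stand=(.412,-.211,.008)).items(): print(n,proj(c,p).round())
im=c['image'].astype(int)
r=(im[:,:,0]>150)&(im[:,:,1]<80)&(im[:,:,2]<80); ys,xs=np.nonzero(r); P=onz(c,(xs.mean(),ys.mean()),.098); print('plunger',xs.mean(),ys.mean(),P.round(4))
"
```

```text
t 5.82 tcp [ 0.6135 -0.1888  0.2572] phi 100.65 j [-0.3   0.53  0.5   1.54 -0.    1.09] w 0.0426 gf 0.0 ft [ 0.1  0.6 -0.9]
dial [318. 217.]
bay [359. -91.]
pl [341.  57.]
stand [106. 186.]
plunger 356.413914265636 73.10470836261419 [ 0.6205 -0.0808  0.098 ]
```

View pics/w3.png

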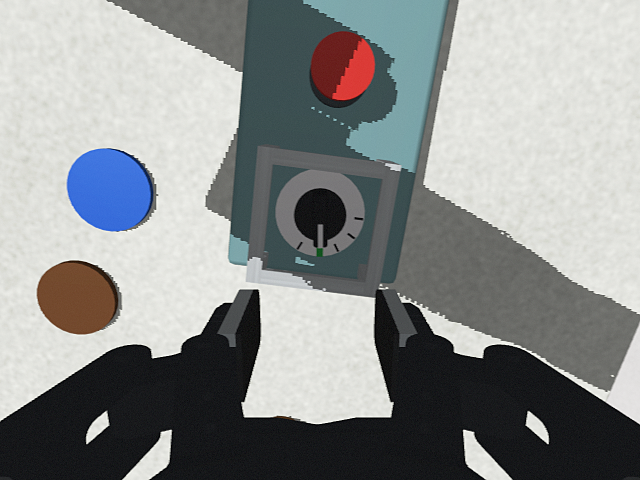

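The stripe lies on the green line, both at about (320,245–252). The stand is at (110,190) and the plunger at (343,66). Next I go over the bay and the cream dish.

```bash
cat >> h.py <<'E'
def path(*wps):
    "wps: (x,y,z,phi,ncalls) ; prints end-of-call shifts"
    o=bot.get_obs(); t=R.from_quat(o['tool_rot']).apply([1,0,0]); f=(*o['eef_pos'],np.degrees(np.arctan2(t[1],t[0])))
    for w in wps:
        s=np.array(f); e=np.array(w[:4],float); e[3]=s[3]+((e[3]-s[3]+180)%360-180)
        for k in range(w[4]): f=go(*(s+(e-s)*(k+1)/w[4]),frm=f)
E
python3 -c "
from h import *
c=snap('wrist'); print('stand',onz(c,(110,190),.008).round(4),'pl',onz(c,(343,66),.098).round(4))
d=camera('scene'); print('purple',onz(d,(389,277),.018).round(3))
path((.55,.16,.26,180,3))"
```

```text
stand [ 0.4153 -0.2134  0.008 ] pl [ 0.6098 -0.078   0.098 ]
purple [0.482 0.194 0.018]
dx 118.1 dy 0.8 dz -1.5 twist -26.4
dx 105.3 dy 53.3 dz -1.5 twist -26.4
dx 70.5 dy 94.7 dz -1.5 twist -26.4
```

Call:
carry_out(plan=[{"dx": 24,"dy": 0,"dz": 0,"twist": -5,"fingers": -0.5},{"dx": 47,"dy": 0,"dz": 0,"twist": -10.5,"fingers": -1},{"dx": 71,"dy": 0,"dz": 0,"twist": -16,"fingers": -1},{"dx": 94,"dy": 1,"dz": 0,"twist": -21,"fingers": -1},{"dx": 118,"dy": 1,"dz": 0,"twist": -26.4,"fingers": -1}])

```text
clock: 6.38
eef_pos: [0.5922, -0.0717, 0.2557]
tool_rot: [0.444, 0.896, -0.0, -0.001]
ft_force: [-0.1, -0.5, 0.9]
grip_width: 0.0857
grasp_force: 0.0
```

Call:
carry_out(plan=[{"dx": 21,"dy": 11,"dz": 0,"twist": -5,"fingers": -1},{"dx": 42,"dy": 21,"dz": 0,"twist": -10.5,"fingers": -1},{"dx": 63,"dy": 32,"dz": 0,"twist": -16,"fingers": -1},{"dx": 84,"dy": 43,"dz": 0,"twist": -21,"fingers": -1},{"dx": 105,"dy": 53,"dz": 0,"twist": -26.4,"fingers": -1}])

```text
clock: 6.8
eef_pos: [0.5712, 0.0442, 0.2558]
tool_rot: [0.227, 0.974, -0.0, -0.001]
ft_force: [0.1, -0.6, 0.2]
grip_width: 0.0855
grasp_force: 0.0
```

Call:
carry_out(plan=[{"dx": 17,"dy": 24,"dz": 0,"twist": -6.6,"fingers": -1},{"dx": 35,"dy": 47,"dz": 0,"twist": -13.2,"fingers": -1},{"dx": 53,"dy": 71,"dz": 0,"twist": -19.8,"fingers": -1},{"dx": 70,"dy": 95,"dz": 0,"twist": -26.4,"fingers": -1},{"dx": 70,"dy": 95,"dz": 0,"twist": -26.4,"fingers": -1}])

```text
clock: 7.22
eef_pos: [0.5502, 0.164, 0.2558]
tool_rot: [-0.003, 1.0, 0.001, -0.002]
ft_force: [0.1, -0.1, 0.1]
grip_width: 0.085
grasp_force: 0.0
```

```bash
python3 -c "
from h import *
st();camera('wrist');st()
c=snap('wrist','w4.png')
for n,p in dict(cream=(.594,.209,.018),bay=(.602,.039,.042),orange=(.597,.342,.018),brown=(.437,.335,.018)).items(): print(n,proj(c,p).round())
"
```

```text
t 7.22 tcp [0.5502 0.164  0.2558] phi -179.61 j [0.29 0.39 0.27 1.46 0.   0.28] w 0.085 gf 0.0 ft [ 0.1 -0.1  0.1]
t 7.27 tcp [0.5507 0.1618 0.2558] phi -179.9 j [0.29 0.39 0.27 1.46 0.   0.28] w 0.0855 gf 0.0 ft [-0.5 -0.5 -0. ]
cream [366. 250.]
bay [183. 265.]
orange [503. 253.]
brown [517.  76.]
```

View pics/w4.png

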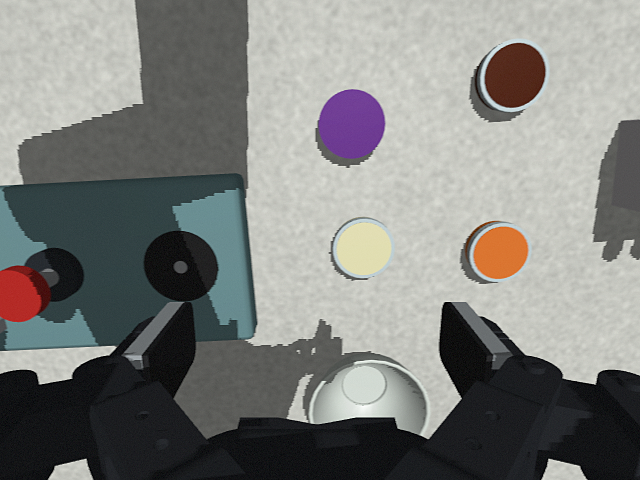

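Settled wrist view: cream (363,248), orange (499,251), brown (514,75), bay (180,266). The purple look-alike at (352,124) stays where it is.

```bash
python3 -c "
from h import *
c=camera('wrist')
for n,p,z in [('cream',(363,248),.018),('orange',(499,251),.018),('brown',(514.5,75),.018),('bay',(180.5,266),.042),('purple',(352,123),.018)]: print(n,onz(c,p,z).round(4))
x,y,_=onz(c,(363,248),.018)
path((x,y,.08,180,1),(x,y,-.001,180,1))
st()"
```

```text
cream [0.593  0.2047 0.018 ]
orange [0.596  0.3364 0.018 ]
brown [0.4369 0.3318 0.018 ]
bay [0.6035 0.0351 0.042 ]
purple [0.4769 0.1915 0.018 ]
dx -41.5 dy 45.5 dz 176.2 twist -0.2
dx 0.0 dy 0.0 dz 81.0 twist -0.0
t 7.37 tcp [0.5514 0.1593 0.2562] phi 179.85 j [ 0.28  0.38  0.27  1.46 -0.    0.28] w 0.0851 gf 0.0 ft [ 0.5 -0.8 -0.5]
```

Call:
carry_out(plan=[{"dx": -10,"dy": 11,"dz": 36,"twist": 0,"fingers": -1},{"dx": -20,"dy": 22,"dz": 72,"twist": 0,"fingers": -1},{"dx": -30,"dy": 33,"dz": 108,"twist": 0,"fingers": -1},{"dx": -41,"dy": 45,"dz": 144,"twist": 0,"fingers": -1},{"dx": -41,"dy": 45,"dz": 176,"twist": 0,"fingers": -1}])

```text
clock: 7.78
eef_pos: [0.5945, 0.2042, 0.0785]
tool_rot: [0.002, 1.0, 0.0, 0.0]
ft_force: [0.3, 0.1, 0.6]
grip_width: 0.0852
grasp_force: 0.0
```

Call:
carry_out(plan=[{"dx": 0,"dy": 0,"dz": 20,"twist": 0,"fingers": -1},{"dx": 0,"dy": 0,"dz": 40,"twist": 0,"fingers": -1},{"dx": 0,"dy": 0,"dz": 60,"twist": 0,"fingers": -1},{"dx": 0,"dy": 0,"dz": 75,"twist": 0,"fingers": -1},{"dx": 0,"dy": 0,"dz": 80,"twist": 0,"fingers": -1}])

```text
clock: 8.2
eef_pos: [0.591, 0.2016, -0.0023]
tool_rot: [0.003, 1.0, -0.001, -0.003]
ft_force: [0.2, 0.2, 0.2]
grip_width: 0.0855
grasp_force: 0.0
```

Call:
carry_out(plan=[{"dx": 0,"dy": 0,"dz": 0,"twist": 0,"fingers": 1},{"dx": 0,"dy": 0,"dz": 0,"twist": 0,"fingers": 1},{"dx": 0,"dy": 0,"dz": 0,"twist": 0,"fingers": 1},{"dx": 0,"dy": 0,"dz": 0,"twist": 0,"fingers": 1},{"dx": 0,"dy": 0,"dz": 0,"twist": 0,"fingers": 1}])

```text
clock: 8.62
eef_pos: [0.5941, 0.2044, 0.0027]
tool_rot: [0.001, 1.0, 0.0, 0.001]
ft_force: [0.1, 0.8, 0.4]
grip_width: 0.0583
grasp_force: 46.1
```

```bash
python3 -c "
from h import *
st();path((.593,.206,.10,180,1),(.603,.035,.10,180,1))"
```

```text
t 8.62 tcp [0.5941 0.2044 0.0027] phi 179.84 j [ 0.33  0.66  0.04  0.95 -0.    0.33] w 0.0583 gf 46.1 ft [0.1 0.8 0.4]
dx 1.1 dy 1.6 dz -97.3 twist -0.2
dx -10.0 dy -171.0 dz -0.0 twist -0.0
```

Call:
carry_out(plan=[{"dx": 0,"dy": 0,"dz": -10,"twist": 0,"fingers": 1},{"dx": 0,"dy": 0,"dz": -30,"twist": 0,"fingers": 1},{"dx": 0,"dy": 0,"dz": -55,"twist": 0,"fingers": 1},{"dx": 0,"dy": 0,"dz": -80,"twist": 0,"fingers": 1},{"dx": 0,"dy": 0,"dz": -90,"twist": 0,"fingers": 1}])

```text
clock: 9.03
eef_pos: [0.5953, 0.2051, 0.0963]
tool_rot: [0.001, 1.0, 0.001, 0.003]
ft_force: [1.5, -0.4, 0.7]
grip_width: 0.0573
grasp_force: 65.7
```

Call:
carry_out(plan=[{"dx": -2,"dy": -30,"dz": 0,"twist": 0,"fingers": 1},{"dx": -5,"dy": -68,"dz": 0,"twist": 0,"fingers": 1},{"dx": -8,"dy": -106,"dz": 0,"twist": 0,"fingers": 1},{"dx": -10,"dy": -144,"dz": 0,"twist": 0,"fingers": 1},{"dx": -10,"dy": -170,"dz": 0,"twist": 0,"fingers": 1}])

```text
clock: 9.45
eef_pos: [0.6026, 0.0312, 0.0915]
tool_rot: [0.002, 1.0, -0.001, 0.0]
ft_force: [0.1, -0.2, 0.1]
grip_width: 0.0574
grasp_force: 65.8
```

Call:
carry_out(plan=[{"dx": 0,"dy": 0,"dz": 10,"twist": 0,"fingers": 1},{"dx": 0,"dy": 0,"dz": 24,"twist": 0,"fingers": 1},{"dx": 0,"dy": 0,"dz": 38,"twist": 0,"fingers": 1},{"dx": 0,"dy": 0,"dz": 45,"twist": 0,"fingers": 1},{"dx": 0,"dy": 0,"dz": 47,"twist": 0,"fingers": 1}])

```text
clock: 9.87
eef_pos: [0.6017, 0.0344, 0.0447]
tool_rot: [0.001, 1.0, -0.0, -0.001]
ft_force: [-6.6, -2.0, 16.9]
grip_width: 0.0577
grasp_force: 67.6
```

```bash
cat >> h.py <<'E'
def avg(n=4):
    "mean pose over n readings (0.05 s each)"
    A=[]
    for i in range(n):
        c=camera('wrist'); o=bot.get_obs(); t=R.from_quat(o['tool_rot']).apply([1,0,0]); A.append([*o['eef_pos'],np.degrees(np.arctan2(t[1],t[0]))%360])
    print('avg',np.mean(A,0).round(4),'sd',np.std(A,0).round(4)); return c
E
python3 -c "
from h import *
avg();st()"
```

```text
avg [6.023000e-01 3.470000e-02 4.480000e-02 1.798906e+02] sd [0.0002 0.0001 0.     0.0065]
t 10.07 tcp [0.6025 0.0348 0.0448] phi 179.9 j [ 0.06  0.58  0.01  1.   -0.    0.06] w 0.0575 gf 66.3 ft [-1.7 -0.3  3.1]
```

Call:
carry_out(plan=[{"dx": 0,"dy": 0,"dz": 0,"twist": 0,"fingers": -1},{"dx": 0,"dy": 0,"dz": 0,"twist": 0,"fingers": -1},{"dx": 0,"dy": 0,"dz": 0,"twist": 0,"fingers": -1},{"dx": 0,"dy": 0,"dz": -25,"twist": 0,"fingers": -1},{"dx": 0,"dy": 0,"dz": -60,"twist": 0,"fingers": -1}])

```text
clock: 10.48
eef_pos: [0.5993, 0.0342, 0.1006]
tool_rot: [0.001, 1.0, -0.0, -0.005]
ft_force: [0.9, -0.7, 0.2]
grip_width: 0.0854
grasp_force: 0.0
```

Call:
carry_out(plan=[{"dx": 0,"dy": 0,"dz": -30,"twist": 0,"fingers": 1},{"dx": -2,"dy": -30,"dz": -35,"twist": 0,"fingers": 1},{"dx": -5,"dy": -70,"dz": -35,"twist": 0,"fingers": 1},{"dx": -7,"dy": -105,"dz": -35,"twist": 0,"fingers": 1},{"dx": -7,"dy": -114,"dz": -35,"twist": 0,"fingers": 1}])

```text
clock: 10.9
eef_pos: [0.6097, -0.0845, 0.1396]
tool_rot: [0.004, 1.0, -0.001, 0.001]
ft_force: [0.0, 0.1, -0.5]
grip_width: 0.0253
grasp_force: 0.0
```

```bash
python3 -c "
from h import *
c=avg();st()
for n,p in dict(bay=(.603,.035,.060),pl=(.609,-.079,.098)).items(): print(n,proj(c,p).round())
cv2.imwrite('pics/w5.png',c['image'][:,:,::-1])
"
```

```text
avg [ 6.092000e-01 -8.140000e-02  1.390000e-01  1.796946e+02] sd [1.000e-04 1.900e-03 1.000e-04 1.145e-01]
t 11.1 tcp [ 0.6091 -0.0792  0.1389] phi 179.85 j [-0.13  0.52  0.17  1.22  0.   -0.13] w 0.0002 gf 0.0 ft [ 0.3  0.2 -0.7]
bay [522. 241.]
pl [319. 275.]
```

View pics/w5.png

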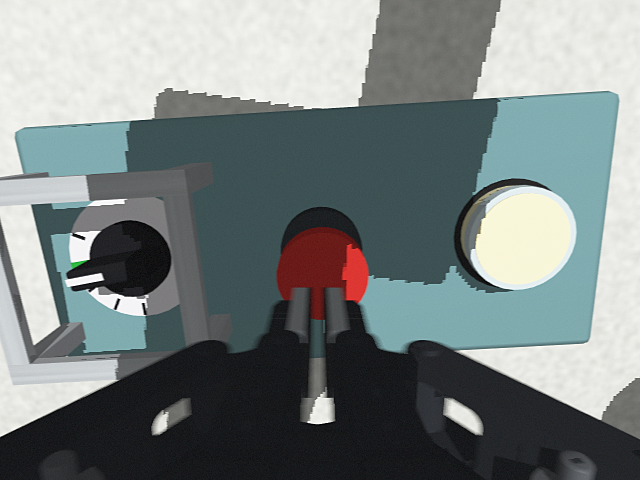

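The cream dish top at (522,238) sits where a centred dish projects (522,241), and the shut fingers are over the plunger. Pressing now.

Call:
carry_out(plan=[{"dx": 0,"dy": 0,"dz": 20,"twist": 0,"fingers": 1},{"dx": 0,"dy": 0,"dz": 38,"twist": 0,"fingers": 1},{"dx": 0,"dy": 0,"dz": 46,"twist": 0,"fingers": 1},{"dx": 0,"dy": 0,"dz": 53,"twist": 0,"fingers": 1},{"dx": 0,"dy": 0,"dz": 57,"twist": 0,"fingers": 1}])

```text
clock: 11.52
eef_pos: [0.6088, -0.0777, 0.0828]
tool_rot: [0.0, 1.0, 0.001, -0.001]
ft_force: [-7.8, 2.2, 30.6]
grip_width: -0.0001
grasp_force: 16.6
```

Call:
carry_out(plan=[{"dx": 0,"dy": 0,"dz": 0,"twist": 0,"fingers": 1},{"dx": 0,"dy": 0,"dz": 0,"twist": 0,"fingers": 1},{"dx": 0,"dy": 0,"dz": 0,"twist": 0,"fingers": 1},{"dx": 0,"dy": 0,"dz": 0,"twist": 0,"fingers": 1},{"dx": 0,"dy": 0,"dz": 0,"twist": 0,"fingers": 1}])

```text
clock: 11.93
eef_pos: [0.6088, -0.0777, 0.0841]
tool_rot: [0.0, 1.0, 0.001, -0.0]
ft_force: [-4.4, 2.5, 7.9]
grip_width: -0.0001
grasp_force: 4.3
```

Call:
carry_out(plan=[{"dx": 0,"dy": 0,"dz": 2,"twist": 0,"fingers": 1},{"dx": 0,"dy": 0,"dz": 2.5,"twist": 0,"fingers": 1},{"dx": 0,"dy": 0,"dz": 3,"twist": 0,"fingers": 1},{"dx": 0,"dy": 0,"dz": 3,"twist": 0,"fingers": 1},{"dx": 0,"dy": 0,"dz": 3,"twist": 0,"fingers": 1}])

```text
clock: 12.35
eef_pos: [0.6089, -0.0777, 0.083]
tool_rot: [0.0, 1.0, 0.001, 0.0]
ft_force: [-7.6, 3.1, 17.9]
grip_width: -0.0002
grasp_force: 8.6
```

```bash
python3 -c "
from h import *
c=avg();st()"
```

```text
avg [ 6.089000e-01 -7.770000e-02  8.300000e-02  1.799872e+02] sd [0.     0.     0.     0.0016]
t 12.55 tcp [ 0.609  -0.0777  0.083 ] phi 179.99 j [-0.13  0.56  0.09  1.1   0.   -0.13] w -0.0002 gf 8.5 ft [-7.6  2.4 16.5]
```

Call:
carry_out(plan=[{"dx": 0,"dy": 0,"dz": -10,"twist": 0,"fingers": 1},{"dx": 0,"dy": 0,"dz": -30,"twist": 0,"fingers": 1},{"dx": 0,"dy": 0,"dz": -60,"twist": 0,"fingers": 0},{"dx": 1,"dy": 20,"dz": -60,"twist": 0,"fingers": -1},{"dx": 3,"dy": 50,"dz": -60,"twist": 0,"fingers": -1}])

```text
clock: 12.97
eef_pos: [0.6085, -0.0304, 0.1424]
tool_rot: [0.003, 1.0, -0.0, 0.003]
ft_force: [0.5, 0.4, -0.2]
grip_width: 0.0357
grasp_force: 0.0
```

Call:
carry_out(plan=[{"dx": 2,"dy": 30,"dz": 0,"twist": 0,"fingers": -1},{"dx": 4,"dy": 55,"dz": 0,"twist": 0,"fingers": -1},{"dx": 4,"dy": 64,"dz": 0,"twist": 0,"fingers": -1},{"dx": 4,"dy": 64,"dz": 0,"twist": 0,"fingers": -1},{"dx": 4,"dy": 64,"dz": 0,"twist": 0,"fingers": -1}])

```text
clock: 13.38
eef_pos: [0.6026, 0.0349, 0.1394]
tool_rot: [0.0, 1.0, -0.0, 0.0]
ft_force: [-0.3, -1.1, -0.4]
grip_width: 0.0855
grasp_force: 0.0
```

```bash
python3 -c "
from h import *
c=avg(2);st();go(.6023,.0347,.0448,180)"
```

```text
avg [6.027000e-01 3.380000e-02 1.393000e-01 1.798528e+02] sd [0.     0.0003 0.     0.0314]
t 13.48 tcp [0.6027 0.0335 0.1393] phi 179.82 j [ 0.06  0.5   0.14  1.21 -0.    0.06] w 0.0854 gf 0.0 ft [-0.4  0.3  0.3]
dx 0.4 dy 1.2 dz 94.5 twist -0.2
```

Call:
carry_out(plan=[{"dx": 0,"dy": 1,"dz": 25,"twist": 0,"fingers": -1},{"dx": 0,"dy": 1,"dz": 50,"twist": 0,"fingers": -1},{"dx": 0,"dy": 1,"dz": 75,"twist": 0,"fingers": -1},{"dx": 0,"dy": 1,"dz": 90,"twist": 0,"fingers": -1},{"dx": 0,"dy": 1,"dz": 94,"twist": 0,"fingers": -1}])

```text
clock: 13.9
eef_pos: [0.6001, 0.0334, 0.0418]
tool_rot: [0.002, 1.0, -0.0, -0.003]
ft_force: [-0.5, -0.5, 0.3]
grip_width: 0.0855
grasp_force: 0.0
```

Call:
carry_out(plan=[{"dx": 0,"dy": 0,"dz": 0,"twist": 0,"fingers": 1},{"dx": 0,"dy": 0,"dz": 0,"twist": 0,"fingers": 1},{"dx": 0,"dy": 0,"dz": 0,"twist": 0,"fingers": 1},{"dx": 0,"dy": 0,"dz": 0,"twist": 0,"fingers": 1},{"dx": 0,"dy": 0,"dz": 0,"twist": 0,"fingers": 1}])

```text
clock: 14.32
eef_pos: [0.6041, 0.0351, 0.0472]
tool_rot: [0.001, 1.0, -0.0, 0.002]
ft_force: [-0.3, -0.4, 3.7]
grip_width: 0.0574
grasp_force: 64.2
```

Call:
carry_out(plan=[{"dx": 0,"dy": 0,"dz": -10,"twist": 0,"fingers": 1},{"dx": 0,"dy": 0,"dz": -30,"twist": 0,"fingers": 1},{"dx": 0,"dy": 0,"dz": -60,"twist": 0,"fingers": 1},{"dx": 0,"dy": 0,"dz": -90,"twist": 0,"fingers": 1},{"dx": 0,"dy": 0,"dz": -95,"twist": 0,"fingers": 1}])

```text
clock: 14.73
eef_pos: [0.606, 0.0356, 0.1472]
tool_rot: [0.001, 1.0, 0.0, 0.005]
ft_force: [0.5, -0.6, 0.6]
grip_width: 0.0564
grasp_force: 63.9
```

Call:
carry_out(plan=[{"dx": 20,"dy": -32,"dz": 0,"twist": 0,"fingers": 1},{"dx": 40,"dy": -68,"dz": 0,"twist": 0,"fingers": 1},{"dx": 60,"dy": -104,"dz": 0,"twist": 0,"fingers": 1},{"dx": 80,"dy": -140,"dz": 0,"twist": 0,"fingers": 1},{"dx": 90,"dy": -165,"dz": 0,"twist": 0,"fingers": 1}])

```text
clock: 15.15
eef_pos: [0.5096, -0.1316, 0.1408]
tool_rot: [0.002, 1.0, -0.0, -0.001]
ft_force: [-0.2, 1.2, -0.0]
grip_width: 0.0573
grasp_force: 63.9
```

```bash
cat >> h.py <<'E'
def blob(c,lo,hi,z,amin=300):
    "largest HSV blob: centre of fitted ellipse, put on plane z"
    h=cv2.cvtColor(c['image'],cv2.COLOR_RGB2HSV); m=cv2.inRange(h,np.array(lo),np.array(hi))
    cs,_=cv2.findContours(m,cv2.RETR_EXTERNAL,cv2.CHAIN_APPROX_NONE); k=max(cs,key=cv2.contourArea)
    e=cv2.fitEllipse(cv2.convexHull(k)); print('px',np.round(e[0],1),'axes',np.round(e[1],1),'->',onz(c,e[0],z).round(4)); return e
E
python3 -c "
from h import *
c=avg(4);st();print(proj(c,(.414,-.215,.008)));blob(c,(105,120,40),(130,255,255),.008)
cv2.imwrite('pics/w6.png',c['image'][:,:,::-1])"
```

```text
avg [ 5.106000e-01 -1.324000e-01  1.409000e-01  1.796098e+02] sd [0.0013 0.002  0.     0.0917]
t 15.35 tcp [ 0.5121 -0.1301  0.1408] phi 179.75 j [-0.25  0.35 -0.08  1.13  0.   -0.24] w 0.0572 gf 64.0 ft [ 0.5 -0.2  0.2]
[182.83532401  80.40459903]
px [184.5  79.1] axes [123.8 137.6] -> [ 0.4132 -0.2139  0.008 ]
```

View pics/w6.png

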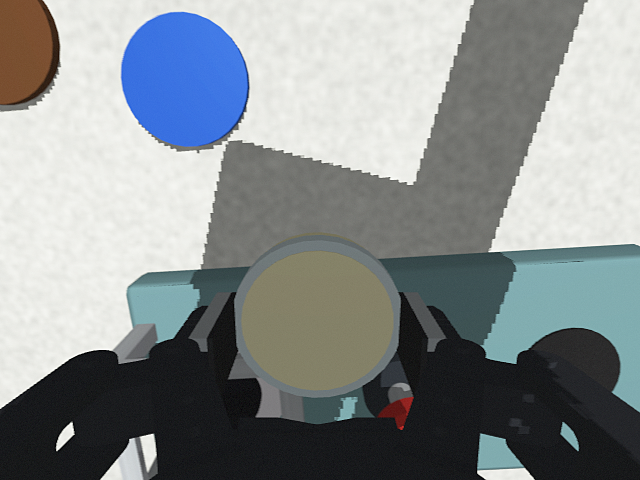

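The blue stand is at (184,79) and the cream dish is held squarely, centred at (318,318). I'll work out the dish's offset in the hand.

```bash
python3 -c "
from h import *
c=avg(2);blob(c,(105,120,40),(130,255,255),.008)
d=onz(c,(318.5,317),.156);print('dish',d.round(4));e=bot.get_obs()['eef_pos'];o=d-e
print('off',o)
path((.4133-o[0],-.214-o[1],.10,180,1),(.4133-o[0],-.214-o[1],.0115,180,1))"
```

```text
avg [ 5.127000e-01 -1.291000e-01  1.407000e-01  1.798779e+02] sd [0.0001 0.0003 0.0001 0.0336]
px [181.3  76.2] axes [124.4 138.7] -> [ 0.413  -0.2141  0.008 ]
dish [ 0.5074 -0.1286  0.156 ]
off [-0.00531439  0.00017923  0.0154074 ]
dx 94.0 dy -85.5 dz 40.6 twist -0.1
dx 0.0 dy 0.0 dz 88.5 twist -0.0
```

Call:
carry_out(plan=[{"dx": 20,"dy": -18,"dz": 0,"twist": 0,"fingers": 1},{"dx": 45,"dy": -40,"dz": 10,"twist": 0,"fingers": 1},{"dx": 70,"dy": -62,"dz": 20,"twist": 0,"fingers": 1},{"dx": 90,"dy": -80,"dz": 31,"twist": 0,"fingers": 1},{"dx": 96.5,"dy": -85.5,"dz": 41,"twist": 0,"fingers": 1}])

```text
clock: 15.87
eef_pos: [0.4136, -0.2151, 0.0987]
tool_rot: [0.001, 1.0, -0.0, -0.001]
ft_force: [0.6, 0.1, -1.3]
grip_width: 0.057
grasp_force: 64.0
```

Call:
carry_out(plan=[{"dx": 0,"dy": 0,"dz": 22,"twist": 0,"fingers": 1},{"dx": 0,"dy": 0,"dz": 47,"twist": 0,"fingers": 1},{"dx": 0,"dy": 0,"dz": 70,"twist": 0,"fingers": 1},{"dx": 0,"dy": 0,"dz": 82,"twist": 0,"fingers": 1},{"dx": 0,"dy": 0,"dz": 88,"twist": 0,"fingers": 1}])

```text
clock: 16.28
eef_pos: [0.4161, -0.2128, 0.012]
tool_rot: [-0.0, 1.0, 0.001, -0.0]
ft_force: [-12.6, 4.9, 63.5]
grip_width: 0.0574
grasp_force: 75.9
```

```bash
python3 -c "
from h import *
c=avg(3);st()"
```

```text
avg [ 4.168000e-01 -2.138000e-01  1.160000e-02  1.800056e+02] sd [0.     0.0002 0.     0.0022]
t 16.43 tcp [ 0.4168 -0.2139  0.0116] phi -180.0 j [-0.47  0.4  -0.41  0.76  0.   -0.47] w 0.0577 gf 75.9 ft [-0.1  0.7 -0.7]
```

Call:
carry_out(plan=[{"dx": 0,"dy": 0,"dz": 0,"twist": 0,"fingers": -1},{"dx": 0,"dy": 0,"dz": 0,"twist": 0,"fingers": -1},{"dx": 0,"dy": 0,"dz": 0,"twist": 0,"fingers": -1},{"dx": 0,"dy": 0,"dz": -15,"twist": 0,"fingers": -1},{"dx": 0,"dy": 0,"dz": -45,"twist": 0,"fingers": -1}])

```text
clock: 16.85
eef_pos: [0.4127, -0.2131, 0.0538]
tool_rot: [0.001, 1.0, 0.002, -0.004]
ft_force: [-0.0, 0.0, 0.5]
grip_width: 0.0852
grasp_force: 0.0
```

Call:
carry_out(plan=[{"dx": 0,"dy": 0,"dz": -40,"twist": 0,"fingers": -1},{"dx": 0,"dy": 0,"dz": -80,"twist": 0,"fingers": -1},{"dx": 0,"dy": 0,"dz": -120,"twist": 0,"fingers": -1},{"dx": 0,"dy": 0,"dz": -160,"twist": 0,"fingers": -1},{"dx": 0,"dy": 0,"dz": -160,"twist": 0,"fingers": -1}])

```text
clock: 17.27
eef_pos: [0.4197, -0.2168, 0.2248]
tool_rot: [0.001, 1.0, -0.004, 0.007]
ft_force: [1.9, -1.7, 0.5]
grip_width: 0.0851
grasp_force: 0.0
```

```bash
python3 -c "
from h import *
c=avg(4);st();print(proj(c,(.4133,-.214,.026)))
print('blue');blob(c,(105,120,40),(130,255,255),.008);print('cream');blob(c,(18,25,120),(35,140,255),.026)
path((.565,.315,.216,180,4))
cv2.imwrite('pics/w7.png',c['image'][:,:,::-1])"
```

```text
avg [  0.4164  -0.2152   0.2178 179.8639] sd [0.0014 0.0007 0.0023 0.0018]
t 17.47 tcp [ 0.4148 -0.2144  0.2152] phi 179.86 j [-0.48  0.18 -0.11  1.28  0.   -0.47] w 0.0856 gf 0.0 ft [-0.7  0.3  0.8]
[317.712702   211.38100969]
blue
px [316.8 206.2] axes [90.2 90.8] -> [ 0.4122 -0.2147  0.008 ]
cream
px [314.4 210.6] axes [54.2 62. ] -> [ 0.4127 -0.2167  0.026 ]
dx -37.2 dy 132.4 dz -0.2 twist -0.0
dx -37.3 dy 132.4 dz -0.2 twist -0.0
dx -37.4 dy 132.4 dz -0.2 twist -0.0
dx -37.5 dy 132.4 dz -0.2 twist -0.0
```

View pics/w7.png

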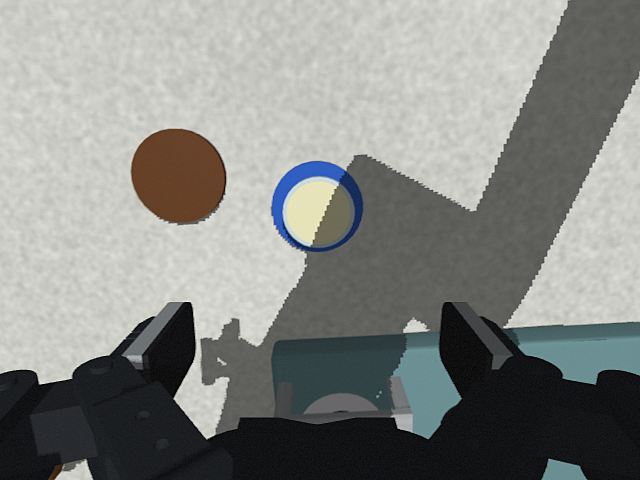

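The cream dish (319,212) is centred on the blue stand (317,206), allowing for parallax. Next the orange dish.

Call:
carry_out(plan=[{"dx": -7,"dy": 24,"dz": -2,"twist": 0,"fingers": -1},{"dx": -14,"dy": 48,"dz": -4,"twist": 0,"fingers": -1},{"dx": -22,"dy": 72,"dz": -6,"twist": 0,"fingers": -1},{"dx": -29,"dy": 97,"dz": -8,"twist": 0,"fingers": -1},{"dx": -36,"dy": 121,"dz": -10,"twist": 0,"fingers": -1}])

```text
clock: 17.88
eef_pos: [0.4506, -0.0925, 0.224]
tool_rot: [0.001, 1.0, 0.001, -0.002]
ft_force: [-0.2, 0.1, -0.7]
grip_width: 0.0853
grasp_force: 0.0
```

Call:
carry_out(plan=[{"dx": -7,"dy": 24,"dz": -2,"twist": 0,"fingers": -1},{"dx": -14,"dy": 48,"dz": -4,"twist": 0,"fingers": -1},{"dx": -22,"dy": 72,"dz": -6,"twist": 0,"fingers": -1},{"dx": -29,"dy": 97,"dz": -8,"twist": 0,"fingers": -1},{"dx": -36,"dy": 121,"dz": -10,"twist": 0,"fingers": -1}])

```text
clock: 18.3
eef_pos: [0.487, 0.0283, 0.2338]
tool_rot: [0.001, 1.0, -0.0, -0.003]
ft_force: [0.2, -0.2, -0.4]
grip_width: 0.0856
grasp_force: 0.0
```

Call:
carry_out(plan=[{"dx": -7,"dy": 24,"dz": -2,"twist": 0,"fingers": -1},{"dx": -14,"dy": 48,"dz": -4,"twist": 0,"fingers": -1},{"dx": -22,"dy": 72,"dz": -6,"twist": 0,"fingers": -1},{"dx": -29,"dy": 97,"dz": -8,"twist": 0,"fingers": -1},{"dx": -36,"dy": 121,"dz": -10,"twist": 0,"fingers": -1}])

```text
clock: 18.72
eef_pos: [0.5234, 0.149, 0.2436]
tool_rot: [0.001, 1.0, -0.001, -0.003]
ft_force: [1.2, -0.0, -0.2]
grip_width: 0.0857
grasp_force: 0.0
```

Call:
carry_out(plan=[{"dx": -7,"dy": 24,"dz": -2,"twist": 0,"fingers": -1},{"dx": -14,"dy": 48,"dz": -4,"twist": 0,"fingers": -1},{"dx": -22,"dy": 72,"dz": -6,"twist": 0,"fingers": -1},{"dx": -29,"dy": 97,"dz": -8,"twist": 0,"fingers": -1},{"dx": -36,"dy": 121,"dz": -10,"twist": 0,"fingers": -1}])

```text
clock: 19.13
eef_pos: [0.5599, 0.2697, 0.2532]
tool_rot: [0.001, 1.0, -0.001, -0.002]
ft_force: [-0.7, 0.0, -0.7]
grip_width: 0.0855
grasp_force: 0.0
```

```bash
python3 -c "
from h import *
c=avg(5);st()
print('orange');blob(c,(6,150,120),(16,255,255),.018);print('brown');blob(c,(0,80,20),(14,255,110),.018)
cv2.imwrite('pics/w8.png',c['image'][:,:,::-1])
for p in [(.596,.3364,.018),(.4369,.3318,.018),(.521,.556,.12)]: print(proj(c,p).round(1))"
```

```text
avg [  0.5601   0.2707   0.2531 179.9944] sd [0.0004 0.0022 0.0005 0.0874]
t 19.38 tcp [0.5598 0.2682 0.254 ] phi 179.86 j [ 0.45  0.49  0.42  1.51 -0.    0.45] w 0.0855 gf 0.0 ft [ 0.3 -0.4  0.1]
orange
px [392.1 243.9] axes [52.  54.8] -> [0.5962 0.3403 0.018 ]
brown
px [393.1  63. ] axes [59.7 66.1] -> [0.4357 0.3337 0.018 ]
[388.  243.6]
[390.8  64.5]
[747.7 174.7]
```

View pics/w8.png

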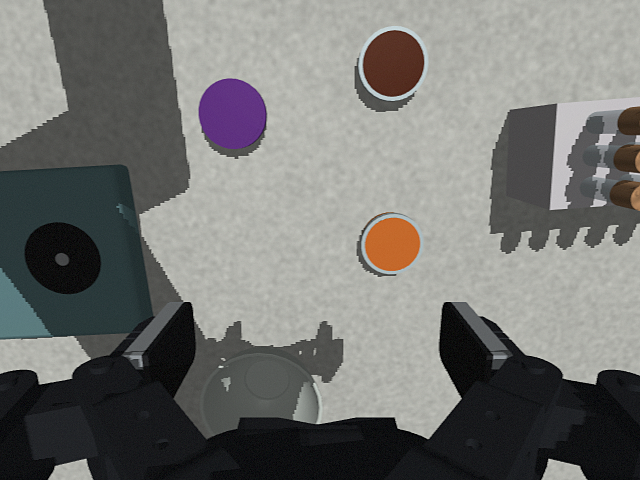

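Orange dish at (390,244), purple (233,114) and brown (393,63); the rack is clear on the right. Grasping the orange.

Call:
carry_out(plan=[{"dx": -9,"dy": 18,"dz": 35,"twist": 0,"fingers": -1},{"dx": -18,"dy": 36,"dz": 70,"twist": 0,"fingers": -1},{"dx": -27,"dy": 54,"dz": 105,"twist": 0,"fingers": -1},{"dx": -36,"dy": 71,"dz": 140,"twist": 0,"fingers": -1},{"dx": -36,"dy": 71,"dz": 170,"twist": 0,"fingers": -1}])

```text
clock: 19.8
eef_pos: [0.597, 0.3406, 0.0829]
tool_rot: [0.001, 1.0, 0.0, -0.001]
ft_force: [-0.4, 0.2, -0.7]
grip_width: 0.0852
grasp_force: 0.0
```

Call:
carry_out(plan=[{"dx": 0,"dy": 0,"dz": 20,"twist": 0,"fingers": -1},{"dx": 0,"dy": 0,"dz": 40,"twist": 0,"fingers": -1},{"dx": 0,"dy": 0,"dz": 60,"twist": 0,"fingers": -1},{"dx": 0,"dy": 0,"dz": 75,"twist": 0,"fingers": -1},{"dx": 0,"dy": 0,"dz": 82,"twist": 0,"fingers": -1}])

```text
clock: 20.22
eef_pos: [0.5948, 0.3369, 0.001]
tool_rot: [0.002, 1.0, -0.002, -0.003]
ft_force: [-0.3, -0.5, -0.8]
grip_width: 0.0855
grasp_force: 0.0
```

Call:
carry_out(plan=[{"dx": 0,"dy": 0,"dz": 0,"twist": 0,"fingers": 1},{"dx": 0,"dy": 0,"dz": 0,"twist": 0,"fingers": 1},{"dx": 0,"dy": 0,"dz": 0,"twist": 0,"fingers": 1},{"dx": 0,"dy": 0,"dz": 0,"twist": 0,"fingers": 1},{"dx": 0,"dy": 0,"dz": 0,"twist": 0,"fingers": 1}])

```text
clock: 20.63
eef_pos: [0.5978, 0.3401, 0.006]
tool_rot: [0.001, 1.0, 0.001, 0.001]
ft_force: [-0.2, 0.0, -0.3]
grip_width: 0.0577
grasp_force: 63.7
```

```bash
python3 -c "
from h import *
c=avg(3);st();path((.596,.3395,.1,180,1),(.6027,.0347,.1,180,2))"
```

```text
avg [5.978000e-01 3.402000e-01 5.800000e-03 1.798539e+02] sd [0.     0.     0.     0.0004]
t 20.78 tcp [0.5978 0.3402 0.0058] phi 179.85 j [ 0.52  0.77  0.25  1.05 -0.    0.52] w 0.057 gf 64.2 ft [-0.2 -1.2  5.6]
dx 1.8 dy -0.7 dz -94.2 twist -0.1
dx -3.4 dy -152.4 dz -0.0 twist -0.0
dx -3.3 dy -152.4 dz -0.0 twist -0.0
```

Call:
carry_out(plan=[{"dx": 0,"dy": 0,"dz": -10,"twist": 0,"fingers": 1},{"dx": 0,"dy": 0,"dz": -30,"twist": 0,"fingers": 1},{"dx": 0,"dy": 0,"dz": -60,"twist": 0,"fingers": 1},{"dx": 0,"dy": 0,"dz": -85,"twist": 0,"fingers": 1},{"dx": 0,"dy": 0,"dz": -95,"twist": 0,"fingers": 1}])

```text
clock: 21.2
eef_pos: [0.5987, 0.341, 0.1042]
tool_rot: [0.001, 1.0, 0.002, 0.003]
ft_force: [1.1, 0.2, 0.5]
grip_width: 0.0572
grasp_force: 63.8
```

Call:
carry_out(plan=[{"dx": 0,"dy": -25,"dz": 0,"twist": 0,"fingers": 1},{"dx": -1,"dy": -55,"dz": 0,"twist": 0,"fingers": 1},{"dx": -2,"dy": -90,"dz": 0,"twist": 0,"fingers": 1},{"dx": -2,"dy": -125,"dz": 0,"twist": 0,"fingers": 1},{"dx": -2,"dy": -160,"dz": 0,"twist": 0,"fingers": 1}])

```text
clock: 21.62
eef_pos: [0.5977, 0.1785, 0.0987]
tool_rot: [0.001, 1.0, -0.0, -0.001]
ft_force: [0.5, 0.7, 0.4]
grip_width: 0.0574
grasp_force: 63.9
```

Call:
carry_out(plan=[{"dx": -1,"dy": -35,"dz": 0,"twist": 0,"fingers": 1},{"dx": -2,"dy": -70,"dz": 0,"twist": 0,"fingers": 1},{"dx": -3,"dy": -105,"dz": 0,"twist": 0,"fingers": 1},{"dx": -3,"dy": -130,"dz": 0,"twist": 0,"fingers": 1},{"dx": -3,"dy": -145.5,"dz": 0,"twist": 0,"fingers": 1}])

```text
clock: 22.03
eef_pos: [0.6004, 0.031, 0.0988]
tool_rot: [0.003, 1.0, -0.0, -0.001]
ft_force: [-0.1, -0.3, -0.2]
grip_width: 0.0574
grasp_force: 63.9
```

Call:
carry_out(plan=[{"dx": 0,"dy": 0,"dz": 12,"twist": 0,"fingers": 1},{"dx": 0,"dy": 0,"dz": 28,"twist": 0,"fingers": 1},{"dx": 0,"dy": 0,"dz": 42,"twist": 0,"fingers": 1},{"dx": 0,"dy": 0,"dz": 48,"twist": 0,"fingers": 1},{"dx": 0,"dy": 0,"dz": 49,"twist": 0,"fingers": 1}])

```text
clock: 22.45
eef_pos: [0.5994, 0.0341, 0.0483]
tool_rot: [0.001, 1.0, -0.0, -0.002]
ft_force: [0.1, -0.1, 0.3]
grip_width: 0.0572
grasp_force: 63.8
```

```bash
python3 -c "
from h import *
c=avg(4);st()"
```

```text
avg [6.011000e-01 3.440000e-02 5.030000e-02 1.798753e+02] sd [0.0006 0.0001 0.0007 0.0044]
t 22.65 tcp [0.6018 0.0345 0.0511] phi 179.88 j [0.06 0.57 0.01 1.01 0.   0.06] w 0.0573 gf 63.8 ft [ 0.3  0.1 -0.3]
```

Call:
carry_out(plan=[{"dx": -1.5,"dy": 0,"dz": 1,"twist": 0,"fingers": 1},{"dx": -1.5,"dy": 0,"dz": 2,"twist": 0,"fingers": 1},{"dx": -1.5,"dy": 0,"dz": 3,"twist": 0,"fingers": 1},{"dx": -1.5,"dy": 0,"dz": 3.5,"twist": 0,"fingers": 1},{"dx": -1.5,"dy": 0,"dz": 3.5,"twist": 0,"fingers": 1}])

```text
clock: 23.07
eef_pos: [0.6032, 0.0344, 0.0478]
tool_rot: [0.001, 1.0, 0.0, 0.001]
ft_force: [-0.9, -0.1, 4.6]
grip_width: 0.0572
grasp_force: 64.3
```

Call:
carry_out(plan=[{"dx": 0,"dy": 0,"dz": 0,"twist": 0,"fingers": -1},{"dx": 0,"dy": 0,"dz": 0,"twist": 0,"fingers": -1},{"dx": 0,"dy": 0,"dz": 0,"twist": 0,"fingers": -1},{"dx": 0,"dy": 0,"dz": -25,"twist": 0,"fingers": -1},{"dx": 0,"dy": 0,"dz": -60,"twist": 0,"fingers": -1}])

```text
clock: 23.48
eef_pos: [0.5991, 0.034, 0.103]
tool_rot: [0.001, 1.0, -0.0, -0.005]
ft_force: [0.6, -0.1, 0.9]
grip_width: 0.0856
grasp_force: 0.0
```

Call:
carry_out(plan=[{"dx": 0,"dy": 0,"dz": -30,"twist": 0,"fingers": 1},{"dx": -2,"dy": -30,"dz": -32,"twist": 0,"fingers": 1},{"dx": -5,"dy": -70,"dz": -32,"twist": 0,"fingers": 1},{"dx": -6,"dy": -105,"dz": -32,"twist": 0,"fingers": 1},{"dx": -6,"dy": -113,"dz": -32,"twist": 0,"fingers": 1}])

```text
clock: 23.9
eef_pos: [0.6084, -0.0837, 0.1388]
tool_rot: [0.004, 1.0, -0.001, 0.0]
ft_force: [-0.8, -0.1, -1.4]
grip_width: 0.0257
grasp_force: 0.0
```

```bash
python3 -c "
from h import *
c=avg(5);st()
print(proj(c,(.603,.035,.060)));blob(c,(6,150,90),(16,255,255),.060)"
```

```text
avg [ 6.080000e-01 -7.980000e-02  1.384000e-01  1.797379e+02] sd [1.000e-04 2.000e-03 1.000e-04 1.362e-01]
t 24.15 tcp [ 0.6081 -0.0776  0.1384] phi 179.92 j [-0.13  0.52  0.17  1.22  0.   -0.13] w 0.0001 gf 0.0 ft [ 0.2 -0.4 -0.2]
[518.95152902 243.87023782]
px [517.8 241.8] axes [86.1 97.9] -> [0.6018 0.0342 0.06  ]
```

Centred within about 1.5 mm. Pressing to the stop, with the command 3 mm deeper than the stop as before.

Call:
carry_out(plan=[{"dx": 0,"dy": 0,"dz": 20,"twist": 0,"fingers": 1},{"dx": 0,"dy": 0,"dz": 38,"twist": 0,"fingers": 1},{"dx": 0,"dy": 0,"dz": 46,"twist": 0,"fingers": 1},{"dx": 0,"dy": 0,"dz": 52,"twist": 0,"fingers": 1},{"dx": 0,"dy": 0,"dz": 55,"twist": 0,"fingers": 1}])

```text
clock: 24.57
eef_pos: [0.6079, -0.0768, 0.0842]
tool_rot: [0.0, 1.0, 0.001, -0.001]
ft_force: [-4.1, 2.1, 9.7]
grip_width: 0.0001
grasp_force: 4.3
```

Call:
carry_out(plan=[{"dx": 0,"dy": 0,"dz": 2,"twist": 0,"fingers": 1},{"dx": 0,"dy": 0,"dz": 4,"twist": 0,"fingers": 1},{"dx": 0,"dy": 0,"dz": 5,"twist": 0,"fingers": 1},{"dx": 0,"dy": 0,"dz": 5,"twist": 0,"fingers": 1},{"dx": 0,"dy": 0,"dz": 5,"twist": 0,"fingers": 1}])

```text
clock: 24.98
eef_pos: [0.608, -0.0768, 0.0829]
tool_rot: [0.0, 1.0, 0.001, 0.001]
ft_force: [-9.1, 3.9, 19.5]
grip_width: 0.0001
grasp_force: 9.5
```

Call:
carry_out(plan=[{"dx": 0,"dy": 0,"dz": 0,"twist": 0,"fingers": 1},{"dx": 0,"dy": 0,"dz": 0,"twist": 0,"fingers": 1},{"dx": 0,"dy": 0,"dz": 0,"twist": 0,"fingers": 1},{"dx": 0,"dy": 0,"dz": 0,"twist": 0,"fingers": 1},{"dx": 0,"dy": 0,"dz": 0,"twist": 0,"fingers": 1}])

```text
clock: 25.4
eef_pos: [0.608, -0.0768, 0.083]
tool_rot: [0.0, 1.0, 0.001, 0.001]
ft_force: [-8.7, 3.1, 19.1]
grip_width: 0.0001
grasp_force: 9.5
```

Call:
carry_out(plan=[{"dx": 0,"dy": 0,"dz": -10,"twist": 0,"fingers": 1},{"dx": 0,"dy": 0,"dz": -30,"twist": 0,"fingers": 1},{"dx": 0,"dy": 0,"dz": -60,"twist": 0,"fingers": 0},{"dx": 1,"dy": 20,"dz": -60,"twist": 0,"fingers": -1},{"dx": 3,"dy": 50,"dz": -60,"twist": 0,"fingers": -1}])

```text
clock: 25.82
eef_pos: [0.6076, -0.0297, 0.142]
tool_rot: [0.003, 1.0, -0.001, 0.003]
ft_force: [-0.3, 0.5, -0.5]
grip_width: 0.0358
grasp_force: 0.0
```

Call:
carry_out(plan=[{"dx": 2,"dy": 30,"dz": 0,"twist": 0,"fingers": -1},{"dx": 3,"dy": 55,"dz": 0,"twist": 0,"fingers": -1},{"dx": 3,"dy": 63,"dz": 0,"twist": 0,"fingers": -1},{"dx": 3,"dy": 63,"dz": 0,"twist": 0,"fingers": -1},{"dx": 3,"dy": 63,"dz": 0,"twist": 0,"fingers": -1}])

```text
clock: 26.23
eef_pos: [0.6026, 0.0348, 0.139]
tool_rot: [0.0, 1.0, -0.0, 0.0]
ft_force: [-0.0, 0.2, -0.0]
grip_width: 0.0852
grasp_force: 0.0
```

```bash
python3 -c "
from h import *
c=avg(4);st();go(.603,.0345,.0465,180)
blob(c,(6,150,90),(16,255,255),.060)"
```

```text
avg [6.027000e-01 3.330000e-02 1.388000e-01 1.798032e+02] sd [0.     0.0004 0.0001 0.0439]
t 26.43 tcp [0.6027 0.0329 0.1388] phi 179.75 j [ 0.05  0.5   0.13  1.21 -0.    0.06] w 0.0856 gf 0.0 ft [ 0.1 -0.6  0.4]
dx -0.3 dy 1.6 dz 92.3 twist -0.2
px [319.3 251.1] axes [89.4 92.1] -> [0.6019 0.0345 0.06  ]
```

Call:
carry_out(plan=[{"dx": 0,"dy": 1.5,"dz": 25,"twist": 0,"fingers": -1},{"dx": 0,"dy": 1.5,"dz": 50,"twist": 0,"fingers": -1},{"dx": 0,"dy": 1.5,"dz": 75,"twist": 0,"fingers": -1},{"dx": 0,"dy": 1.5,"dz": 89,"twist": 0,"fingers": -1},{"dx": 0,"dy": 1.5,"dz": 93,"twist": 0,"fingers": -1}])

```text
clock: 26.85
eef_pos: [0.6002, 0.0343, 0.0424]
tool_rot: [0.002, 1.0, -0.0, -0.003]
ft_force: [-0.8, -0.1, 0.4]
grip_width: 0.0855
grasp_force: 0.0
```

Call:
carry_out(plan=[{"dx": 0,"dy": 0,"dz": 0,"twist": 0,"fingers": 1},{"dx": 0,"dy": 0,"dz": 0,"twist": 0,"fingers": 1},{"dx": 0,"dy": 0,"dz": 0,"twist": 0,"fingers": 1},{"dx": 0,"dy": 0,"dz": 0,"twist": 0,"fingers": 1},{"dx": 0,"dy": 0,"dz": 0,"twist": 0,"fingers": 1}])

```text
clock: 27.27
eef_pos: [0.6041, 0.0356, 0.0477]
tool_rot: [0.001, 1.0, 0.0, 0.002]
ft_force: [-0.6, -0.4, 4.1]
grip_width: 0.0571
grasp_force: 64.1
```

```bash
python3 -c "
from h import *
c=avg(3);st()"
```

```text
avg [6.041000e-01 3.560000e-02 4.770000e-02 1.798459e+02] sd [0.     0.     0.     0.0022]
t 27.42 tcp [0.6041 0.0356 0.0477] phi 179.85 j [ 0.06  0.58  0.01  1.   -0.    0.06] w 0.057 gf 64.3 ft [-0.2 -0.4  6.8]
```

Call:
carry_out(plan=[{"dx": 0,"dy": 0,"dz": -10,"twist": 0,"fingers": 1},{"dx": 0,"dy": 0,"dz": -30,"twist": 0,"fingers": 1},{"dx": 0,"dy": 0,"dz": -60,"twist": 0,"fingers": 1},{"dx": 0,"dy": 0,"dz": -90,"twist": 0,"fingers": 1},{"dx": 0,"dy": 0,"dz": -95,"twist": 0,"fingers": 1}])

```text
clock: 27.83
eef_pos: [0.6056, 0.0361, 0.1472]
tool_rot: [0.001, 1.0, 0.0, 0.005]
ft_force: [1.2, 0.9, 0.3]
grip_width: 0.057
grasp_force: 63.8
```

Call:
carry_out(plan=[{"dx": 20,"dy": -32,"dz": 0,"twist": 0,"fingers": 1},{"dx": 40,"dy": -68,"dz": 0,"twist": 0,"fingers": 1},{"dx": 60,"dy": -104,"dz": 0,"twist": 0,"fingers": 1},{"dx": 80,"dy": -140,"dz": 0,"twist": 0,"fingers": 1},{"dx": 90,"dy": -165,"dz": 0,"twist": 0,"fingers": 1}])

```text
clock: 28.25
eef_pos: [0.5093, -0.131, 0.1408]
tool_rot: [0.002, 1.0, -0.0, -0.001]
ft_force: [-0.7, 0.1, -0.4]
grip_width: 0.0571
grasp_force: 63.9
```

Call:
carry_out(plan=[{"dx": 20,"dy": -18,"dz": 0,"twist": 0,"fingers": 1},{"dx": 45,"dy": -40,"dz": 10,"twist": 0,"fingers": 1},{"dx": 70,"dy": -62,"dz": 20,"twist": 0,"fingers": 1},{"dx": 90,"dy": -80,"dz": 31,"twist": 0,"fingers": 1},{"dx": 96,"dy": -84,"dz": 41,"twist": 0,"fingers": 1}])

```text
clock: 28.67
eef_pos: [0.4126, -0.2144, 0.0994]
tool_rot: [0.003, 1.0, -0.0, -0.001]
ft_force: [-0.9, 0.8, -1.3]
grip_width: 0.0572
grasp_force: 63.9
```

```bash
python3 -c "
from h import *
c=avg(5);st();cv2.imwrite('pics/w9.png',c['image'][:,:,::-1]);blob(c,(6,150,60),(16,255,255),.115)"
```

```text
avg [ 4.146000e-01 -2.129000e-01  9.920000e-02  1.797638e+02] sd [0.002  0.0003 0.0011 0.0966]
t 28.92 tcp [ 0.4171 -0.2127  0.1005] phi 179.9 j [-0.47  0.28 -0.3   0.99  0.   -0.47] w 0.0572 gf 63.9 ft [ 0.4 -0.1 -0.3]
px [317.  320.9] axes [138.6 150.6] -> [ 0.4128 -0.2125  0.115 ]
```

Call:
carry_out(plan=[{"dx": 0,"dy": -1,"dz": 18,"twist": 0,"fingers": 1},{"dx": 0,"dy": -1,"dz": 36,"twist": 0,"fingers": 1},{"dx": 0,"dy": -1,"dz": 52,"twist": 0,"fingers": 1},{"dx": 0,"dy": -1,"dz": 61,"twist": 0,"fingers": 1},{"dx": 0,"dy": -1,"dz": 64,"twist": 0,"fingers": 1}])

```text
clock: 29.33
eef_pos: [0.4162, -0.2128, 0.0349]
tool_rot: [0.0, 1.0, 0.0, -0.001]
ft_force: [-0.2, 0.1, 0.1]
grip_width: 0.0567
grasp_force: 63.9
```

Call:
carry_out(plan=[{"dx": 0,"dy": 0,"dz": 1,"twist": 0,"fingers": 1},{"dx": 0,"dy": 0,"dz": 2,"twist": 0,"fingers": 1},{"dx": 0,"dy": 0,"dz": 3.5,"twist": 0,"fingers": 1},{"dx": 0,"dy": 0,"dz": 5,"twist": 0,"fingers": 1},{"dx": 0,"dy": 0,"dz": 5,"twist": 0,"fingers": 1}])

```text
clock: 29.75
eef_pos: [0.4163, -0.2139, 0.0311]
tool_rot: [0.001, 1.0, -0.0, 0.0]
ft_force: [0.2, -0.6, -0.9]
grip_width: 0.0573
grasp_force: 63.9
```

```bash
python3 -c "
from h import *
c=avg(3);st()"
```

```text
avg [ 4.162000e-01 -2.139000e-01  3.110000e-02  1.798496e+02] sd [0.     0.     0.     0.0021]
t 29.9 tcp [ 0.4162 -0.2139  0.0311] phi 179.85 j [-0.47  0.37 -0.39  0.81 -0.   -0.47] w 0.0572 gf 63.9 ft [ 0.2 -0.2  0.1]
```

Call:
carry_out(plan=[{"dx": 0,"dy": 0,"dz": 0.5,"twist": 0,"fingers": 1},{"dx": 0,"dy": 0,"dz": 1,"twist": 0,"fingers": 1},{"dx": 0,"dy": 0,"dz": 1.5,"twist": 0,"fingers": 1},{"dx": 0,"dy": 0,"dz": 1.5,"twist": 0,"fingers": 1},{"dx": 0,"dy": 0,"dz": 1.5,"twist": 0,"fingers": 1}])

```text
clock: 30.32
eef_pos: [0.416, -0.2138, 0.0293]
tool_rot: [0.001, 1.0, 0.0, -0.0]
ft_force: [0.6, 0.5, -0.6]
grip_width: 0.0574
grasp_force: 63.9
```

No contact where expected, so I'll check the stand in both fixed views.

```bash
python3 -c "
from h import *
s=camera('scene');d=camera('side')
f=lambda im,x,y,w,h:cv2.resize(im[y:y+h,x:x+w,::-1],(400,300),interpolation=cv2.INTER_CUBIC)
m=np.hstack([f(s['image'],258,155,100,75),f(d['image'],310,183,100,75)])
w=camera('wrist')['image'];m=np.vstack([m,np.hstack([cv2.resize(w[:,:,::-1],(400,300)),f(s['image'],340,255,120,90)])])
cv2.imwrite('pics/c2.png',m)"
```

```text
(no output)
```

View pics/c2.png

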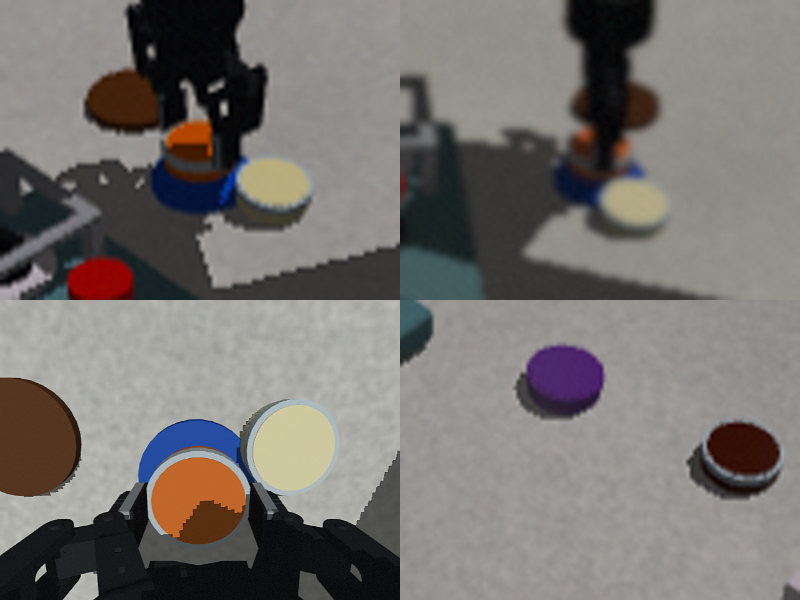

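The orange dish is still held over the stand, and the cream dish has been knocked to beside it (wrist crop (292,446)). I'll put the orange aside on the bench, restore the cream, then stack.

```bash
python3 -c "
from h import *
s=camera('scene');d=camera('side');w=camera('wrist')
a=(258+273/4,155+181/4);b=(310+(634-400)/4,183+201/4)
print(tri([ray(s,a),ray(d,b)]),onz(s,a,.018),onz(d,b,.018),onz(w,(292*1.6,146*1.6),.018))"
```

```text
[ 0.38797095 -0.1602919   0.01746434] [ 0.3893502  -0.15857413  0.018     ] [ 0.38761804 -0.16102722  0.018     ] [ 0.3885618 -0.1555665  0.018    ]
```

Call:
carry_out(plan=[{"dx": 0,"dy": 0,"dz": -20,"twist": 0,"fingers": 1},{"dx": 0,"dy": 0,"dz": -45,"twist": 0,"fingers": 1},{"dx": 0,"dy": 0,"dz": -70,"twist": 0,"fingers": 1},{"dx": 0,"dy": 0,"dz": -70,"twist": 0,"fingers": 1},{"dx": 0,"dy": 0,"dz": -70,"twist": 0,"fingers": 1}])

```text
clock: 31.03
eef_pos: [0.4173, -0.2145, 0.1008]
tool_rot: [0.001, 1.0, -0.001, 0.002]
ft_force: [-0.5, 0.7, -1.3]
grip_width: 0.0574
grasp_force: 64.0
```

Call:
carry_out(plan=[{"dx": 0,"dy": 35,"dz": 0,"twist": 0,"fingers": 1},{"dx": 0,"dy": 70,"dz": 0,"twist": 0,"fingers": 1},{"dx": 0,"dy": 110,"dz": 0,"twist": 0,"fingers": 1},{"dx": 0,"dy": 150,"dz": 0,"twist": 0,"fingers": 1},{"dx": 0,"dy": 180,"dz": 0,"twist": 0,"fingers": 1}])

```text
clock: 31.45
eef_pos: [0.4148, -0.0314, 0.0981]
tool_rot: [0.001, 1.0, 0.0, -0.001]
ft_force: [0.7, 0.2, -0.1]
grip_width: 0.0569
grasp_force: 64.1
```

Call:
carry_out(plan=[{"dx": 0,"dy": 0,"dz": 20,"twist": 0,"fingers": 1},{"dx": 0,"dy": 0,"dz": 45,"twist": 0,"fingers": 1},{"dx": 0,"dy": 0,"dz": 70,"twist": 0,"fingers": 1},{"dx": 0,"dy": 0,"dz": 85,"twist": 0,"fingers": 1},{"dx": 0,"dy": 0,"dz": 90,"twist": 0,"fingers": 1}])

```text
clock: 31.87
eef_pos: [0.413, -0.0333, 0.0061]
tool_rot: [0.001, 1.0, 0.0, -0.004]
ft_force: [-0.9, 0.7, -0.1]
grip_width: 0.0572
grasp_force: 64.0
```

```bash
python3 -c "
from h import *
c=avg(3);st()"
```

```text
avg [ 4.146000e-01 -3.360000e-02  7.700000e-03  1.798606e+02] sd [0.001  0.0001 0.001  0.009 ]
t 32.02 tcp [ 0.4158 -0.0338  0.0088] phi 179.85 j [-0.08  0.33 -0.54  0.7  -0.   -0.08] w 0.0569 gf 64.0 ft [-0.4  0.2 -0.2]
```

Call:
carry_out(plan=[{"dx": 0,"dy": 0,"dz": 1,"twist": 0,"fingers": 1},{"dx": 0,"dy": 0,"dz": 2,"twist": 0,"fingers": 1},{"dx": 0,"dy": 0,"dz": 3,"twist": 0,"fingers": 1},{"dx": 0,"dy": 0,"dz": 3,"twist": 0,"fingers": -1},{"dx": 0,"dy": 0,"dz": 3,"twist": 0,"fingers": -1}])

```text
clock: 32.43
eef_pos: [0.4168, -0.0339, 0.0067]
tool_rot: [0.001, 1.0, -0.0, 0.0]
ft_force: [0.0, 0.2, -0.4]
grip_width: 0.079
grasp_force: 0.0
```

Call:
carry_out(plan=[{"dx": 0,"dy": 0,"dz": 0,"twist": 0,"fingers": -1},{"dx": 0,"dy": 0,"dz": -30,"twist": 0,"fingers": -1},{"dx": 0,"dy": 0,"dz": -70,"twist": 0,"fingers": -1},{"dx": 0,"dy": 0,"dz": -110,"twist": 0,"fingers": -1},{"dx": 0,"dy": 0,"dz": -150,"twist": 0,"fingers": -1}])

```text
clock: 32.85
eef_pos: [0.4157, -0.0337, 0.158]
tool_rot: [0.001, 1.0, 0.0, -0.0]
ft_force: [0.8, -0.7, -0.3]
grip_width: 0.0857
grasp_force: 0.0
```

Call:
carry_out(plan=[{"dx": 5,"dy": -20,"dz": -20,"twist": 0,"fingers": -1},{"dx": 10,"dy": -50,"dz": -40,"twist": 0,"fingers": -1},{"dx": 15,"dy": -80,"dz": -40,"twist": 0,"fingers": -1},{"dx": 15,"dy": -100,"dz": -40,"twist": 0,"fingers": -1},{"dx": 15,"dy": -110,"dz": -40,"twist": 0,"fingers": -1}])

```text
clock: 33.27
eef_pos: [0.4013, -0.1458, 0.1971]
tool_rot: [0.003, 1.0, -0.001, 0.001]
ft_force: [-0.0, -0.1, 0.3]
grip_width: 0.0853
grasp_force: 0.0
```

```bash
python3 -c "
from h import *
c=avg(5);st()
print('blue');blob(c,(105,120,40),(130,255,255),.008);print('cream');blob(c,(18,25,120),(35,140,255),.018)
print('orange');blob(c,(6,150,90),(16,255,255),.018)
im=c['image'][:,:,::-1][60:360,140:540];cv2.imwrite('pics/w10.png',cv2.resize(im,(800,600)))"
```

```text
avg [ 4.010000e-01 -1.441000e-01  1.961000e-01  1.797753e+02] sd [0.0002 0.0013 0.0003 0.0875]
t 33.52 tcp [ 0.4009 -0.1428  0.1959] phi 179.9 j [-0.34  0.12 -0.24  1.21  0.   -0.34] w 0.0854 gf 0.0 ft [-0.2  0.4 -0.9]
blue
px [230.8 229. ] axes [93.  96.7] -> [ 0.4124 -0.2142  0.008 ]
cream
px [282.7 179.5] axes [ 5.4 23.6] -> [ 0.3707 -0.1694  0.018 ]
orange
px [ 82.3 197.2] axes [ 89.9 103.8] -> [ 0.3842 -0.3274  0.018 ]
```

View pics/w10.png

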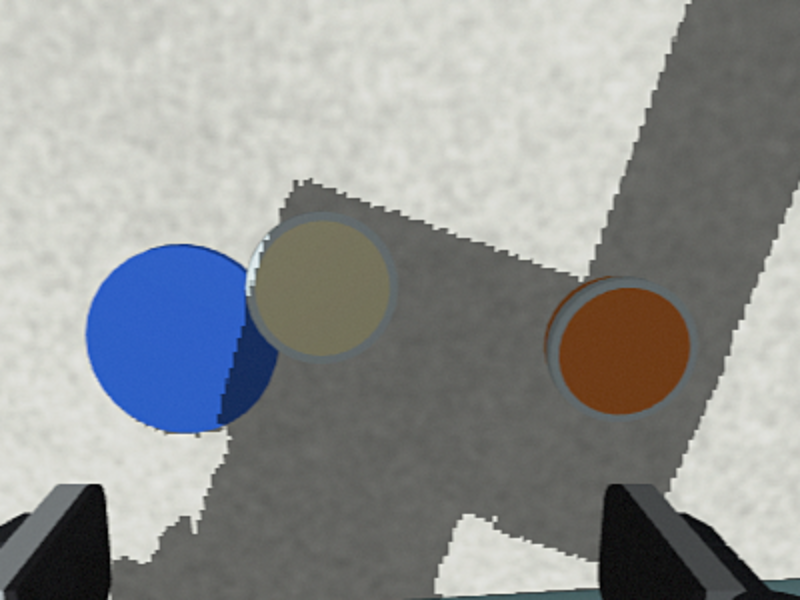

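Cream at crop (322,287) touches the edge of the stand (182,338); orange at (622,350).

```bash
python3 -c "
from h import *
c=camera('wrist');b=onz(c,(231,229),.008)
for z in (.018,.022): p=onz(c,(301,203.5),z);print(z,p.round(4),np.linalg.norm((p-b)[:2]))
print('orange',onz(c,(451,235),.018),'blue',b);st()
x,y,_=onz(c,(301,203.5),.02)
path((x+.002,y,.08,115,2))"
```

```text
0.018 [ 0.3896 -0.1551  0.018 ] 0.06296243061167964
0.022 [ 0.3889 -0.1549  0.022 ] 0.06335360557378274
orange [ 0.41535373 -0.03425725  0.018     ] blue [ 0.41254807 -0.21368468  0.008     ]
t 33.57 tcp [ 0.401  -0.1427  0.1959] phi 179.93 j [-0.34  0.12 -0.24  1.21  0.   -0.34] w 0.0854 gf 0.0 ft [ 0.2  0.2 -0.3]
dx 4.9 dy -6.2 dz 57.9 twist 32.5
dx 0.8 dy -7.8 dz 57.9 twist 32.5
```

Call:
carry_out(plan=[{"dx": 1,"dy": -1,"dz": 12,"twist": 6.5,"fingers": -1},{"dx": 2,"dy": -3,"dz": 24,"twist": 13,"fingers": -1},{"dx": 3,"dy": -4,"dz": 36,"twist": 19.5,"fingers": -1},{"dx": 4,"dy": -5,"dz": 48,"twist": 26,"fingers": -1},{"dx": 5,"dy": -6,"dz": 58,"twist": 32.5,"fingers": -1}])

```text
clock: 33.98
eef_pos: [0.3959, -0.1484, 0.1373]
tool_rot: [0.283, 0.959, 0.0, -0.001]
ft_force: [-0.1, -0.2, -0.0]
grip_width: 0.0857
grasp_force: 0.0
```

Call:
carry_out(plan=[{"dx": 0,"dy": -2,"dz": 12,"twist": 6.5,"fingers": -1},{"dx": 0,"dy": -4,"dz": 24,"twist": 13,"fingers": -1},{"dx": 0,"dy": -6,"dz": 36,"twist": 19.5,"fingers": -1},{"dx": 1,"dy": -8,"dz": 48,"twist": 26,"fingers": -1},{"dx": 1,"dy": -8,"dz": 58,"twist": 32.5,"fingers": -1}])

```text
clock: 34.4
eef_pos: [0.3905, -0.1547, 0.0793]
tool_rot: [0.54, 0.842, -0.0, -0.001]
ft_force: [0.3, -0.7, -0.5]
grip_width: 0.0856
grasp_force: 0.0
```

```bash
python3 -c "
from h import *
c=avg(3);st();go(.391,-.155,.005,115)"
```

```text
avg [ 3.89800e-01 -1.54400e-01  7.87000e-02  1.14846e+02] sd [4.000e-04 2.000e-04 8.000e-04 2.855e-01]
t 34.55 tcp [ 0.3904 -0.1547  0.0797] phi 115.11 j [-0.38  0.22 -0.45  0.9   0.    0.76] w 0.0852 gf 0.0 ft [1.  0.1 0.4]
dx -0.5 dy 0.5 dz 74.7 twist 0.1
```

Call:
carry_out(plan=[{"dx": 0,"dy": 0,"dz": 20,"twist": 0,"fingers": -1},{"dx": 0,"dy": 0,"dz": 40,"twist": 0,"fingers": -1},{"dx": 0,"dy": 0,"dz": 58,"twist": 0,"fingers": -1},{"dx": 0,"dy": 0,"dz": 70,"twist": 0,"fingers": -1},{"dx": 0,"dy": 0,"dz": 75,"twist": 0,"fingers": -1}])

```text
clock: 34.97
eef_pos: [0.3906, -0.1552, 0.0045]
tool_rot: [0.537, 0.844, -0.0, -0.001]
ft_force: [0.0, 0.2, 0.2]
grip_width: 0.0856
grasp_force: 0.0
```

Call:
carry_out(plan=[{"dx": 0,"dy": 0,"dz": 0,"twist": 0,"fingers": 1},{"dx": 0,"dy": 0,"dz": 0,"twist": 0,"fingers": 1},{"dx": 0,"dy": 0,"dz": 0,"twist": 0,"fingers": 1},{"dx": 0,"dy": 0,"dz": 0,"twist": 0,"fingers": 1},{"dx": 0,"dy": 0,"dz": 0,"twist": 0,"fingers": 1}])

```text
clock: 35.38
eef_pos: [0.3922, -0.1561, 0.0067]
tool_rot: [0.538, 0.843, 0.001, 0.001]
ft_force: [-1.0, 1.7, 6.4]
grip_width: 0.0579
grasp_force: 63.3
```

Call:
carry_out(plan=[{"dx": 0,"dy": 0,"dz": -10,"twist": 0,"fingers": 1},{"dx": 0,"dy": 0,"dz": -20,"twist": 0,"fingers": 1},{"dx": 15,"dy": 0,"dz": -20,"twist": 0,"fingers": 1},{"dx": 35,"dy": 0,"dz": -20,"twist": 0,"fingers": 1},{"dx": 54,"dy": 0,"dz": -20,"twist": 0,"fingers": 1}])

```text
clock: 35.8
eef_pos: [0.3688, -0.1069, 0.026]
tool_rot: [0.539, 0.842, 0.0, 0.001]
ft_force: [-0.1, 0.3, 0.2]
grip_width: 0.0577
grasp_force: 64.0
```

Call:
carry_out(plan=[{"dx": 0,"dy": 0,"dz": 0,"twist": 0,"fingers": 1},{"dx": 0,"dy": 0,"dz": 5,"twist": 0,"fingers": 1},{"dx": 0,"dy": 0,"dz": 10,"twist": 0,"fingers": 1},{"dx": 0,"dy": 0,"dz": 15,"twist": 0,"fingers": 1},{"dx": 0,"dy": 0,"dz": 16,"twist": 0,"fingers": 1}])

```text
clock: 36.22
eef_pos: [0.3682, -0.1074, 0.0084]
tool_rot: [0.539, 0.843, -0.0, -0.0]
ft_force: [0.1, -0.5, 0.5]
grip_width: 0.0572
grasp_force: 64.0
```

```bash
python3 -c "
from h import *
c=avg(3);st()"
```

```text
avg [ 3.681000e-01 -1.073000e-01  8.700000e-03  1.148153e+02] sd [0.0001 0.     0.0002 0.0036]
t 36.37 tcp [ 0.3682 -0.1073  0.0089] phi 114.82 j [-0.28  0.28 -0.62  0.67 -0.    0.85] w 0.0577 gf 64.0 ft [-0.3 -0.3  0.3]
```

Call:
carry_out(plan=[{"dx": 0,"dy": 0,"dz": 2,"twist": 0,"fingers": 1},{"dx": 0,"dy": 0,"dz": 3,"twist": 0,"fingers": -1},{"dx": 0,"dy": 0,"dz": 3,"twist": 0,"fingers": -1},{"dx": 0,"dy": 0,"dz": 3,"twist": 0,"fingers": -1},{"dx": 0,"dy": 0,"dz": -20,"twist": 0,"fingers": -1}])

```text
clock: 36.78
eef_pos: [0.3653, -0.1061, 0.0269]
tool_rot: [0.538, 0.843, -0.001, -0.003]
ft_force: [0.3, -0.4, 0.6]
grip_width: 0.0854
grasp_force: 0.0
```

Call:
carry_out(plan=[{"dx": 0,"dy": 0,"dz": -30,"twist": 0,"fingers": -1},{"dx": 0,"dy": 0,"dz": -65,"twist": -7,"fingers": -1},{"dx": 0,"dy": 0,"dz": -100,"twist": -14,"fingers": -1},{"dx": 0,"dy": 0,"dz": -130,"twist": -21,"fingers": -1},{"dx": 0,"dy": 0,"dz": -130,"twist": -28,"fingers": -1}])

```text
clock: 37.2
eef_pos: [0.3723, -0.1081, 0.1653]
tool_rot: [0.316, 0.949, 0.0, 0.006]
ft_force: [0.3, 0.1, -0.1]
grip_width: 0.0853
grasp_force: 0.0
```

Call:
carry_out(plan=[{"dx": 0,"dy": 0,"dz": 0,"twist": -7.1,"fingers": -1},{"dx": 0,"dy": 0,"dz": 0,"twist": -14.2,"fingers": -1},{"dx": 0,"dy": 0,"dz": 0,"twist": -21,"fingers": -1},{"dx": 0,"dy": 0,"dz": 0,"twist": -28,"fingers": -1},{"dx": 0,"dy": 0,"dz": 0,"twist": -35,"fingers": -1}])

```text
clock: 37.62
eef_pos: [0.3682, -0.1069, 0.1595]
tool_rot: [0.016, 1.0, -0.0, 0.0]
ft_force: [0.8, 0.2, -0.4]
grip_width: 0.0851
grasp_force: 0.0
```

```bash
python3 -c "
from h import *
c=avg(5);st()
print(proj(c,(.3682,-.1073,.018)));x=c['image'];u,v=proj(c,(.3682,-.1073,.018)).astype(int);print(x[v,u],cv2.cvtColor(x,cv2.COLOR_RGB2HSV)[v,u])
print('cream');blob(c,(20,60,60),(32,140,255),.018);blob(c,(105,120,40),(130,255,255),.008)
cv2.imwrite('pics/w11.png',x[:,:,::-1])"
```

```text
avg [ 3.6830e-01 -1.0690e-01  1.5940e-01  1.7787e+02] sd [0.     0.     0.     0.2785]
t 37.87 tcp [ 0.3683 -0.1069  0.1593] phi 177.71 j [-0.28  0.06 -0.4   1.1  -0.   -0.24] w 0.0856 gf 0.0 ft [-0.6 -0.1  0.8]
[316.16823775 227.4804381 ]
[114 111  90] [ 26  54 114]
cream
px [325.9 259.1] axes [ 3.8 17.3] -> [ 0.392  -0.1012  0.018 ]
px [179.9 285.2] axes [ 98.4 105.9] -> [ 0.4116 -0.2134  0.008 ]
```

```bash
python3 -c "
from h import *
c=camera('wrist')
e=blob(c,(18,42,60),(35,160,255),.018)
p=onz(c,e[0],.018);go(p[0]+.001,p[1],.003,180)
"
```

```text
px [315.9 226.8] axes [72.  72.9] -> [ 0.3677 -0.1075  0.018 ]
dx -0.5 dy -0.5 dz 156.3 twist -2.3
```

Call:
carry_out(plan=[{"dx": -1,"dy": 0,"dz": 25,"twist": -2.2,"fingers": -1},{"dx": -1,"dy": 0,"dz": 50,"twist": -2.2,"fingers": -1},{"dx": -1,"dy": 0,"dz": 80,"twist": -2.2,"fingers": -1},{"dx": -1,"dy": 0,"dz": 105,"twist": -2.2,"fingers": -1},{"dx": -1,"dy": 0,"dz": 120,"twist": -2.2,"fingers": -1}])

```text
clock: 38.33
eef_pos: [0.3677, -0.1065, 0.0371]
tool_rot: [0.0, 1.0, 0.0, -0.002]
ft_force: [0.3, 0.0, -0.3]
grip_width: 0.0855
grasp_force: 0.0
```

Call:
carry_out(plan=[{"dx": 0,"dy": 0,"dz": 12,"twist": 0,"fingers": -1},{"dx": 0,"dy": 0,"dz": 24,"twist": 0,"fingers": -1},{"dx": 0,"dy": 0,"dz": 32,"twist": 0,"fingers": -1},{"dx": 0,"dy": 0,"dz": 36,"twist": 0,"fingers": -1},{"dx": 0,"dy": 0,"dz": 36,"twist": 0,"fingers": -1}])

```text
clock: 38.75
eef_pos: [0.3688, -0.1068, 0.0027]
tool_rot: [-0.0, 1.0, 0.0, -0.001]
ft_force: [0.1, -0.5, 0.2]
grip_width: 0.085
grasp_force: 0.0
```

Call:
carry_out(plan=[{"dx": 0,"dy": 0,"dz": 0,"twist": 0,"fingers": 1},{"dx": 0,"dy": 0,"dz": 0,"twist": 0,"fingers": 1},{"dx": 0,"dy": 0,"dz": 0,"twist": 0,"fingers": 1},{"dx": 0,"dy": 0,"dz": 0,"twist": 0,"fingers": 1},{"dx": 0,"dy": 0,"dz": 0,"twist": 0,"fingers": 1}])

```text
clock: 39.17
eef_pos: [0.3701, -0.1072, 0.0046]
tool_rot: [-0.0, 1.0, -0.0, 0.001]
ft_force: [-1.0, 0.5, 7.7]
grip_width: 0.0572
grasp_force: 62.2
```

```bash
python3 -c "
from h import *
c=avg(3);st();path((.368,-.107,.06,180,1),(.4145,-.2139,.06,180,1))"
```

```text
avg [ 3.701000e-01 -1.072000e-01  4.600000e-03  1.800483e+02] sd [0.     0.     0.     0.0011]
t 39.32 tcp [ 0.3701 -0.1072  0.0046] phi -179.95 j [-0.28  0.28 -0.63  0.66  0.   -0.28] w 0.0576 gf 62.2 ft [-2.  -0.1  6.6]
dx 2.1 dy 0.2 dz -55.4 twist 0.0
dx -46.5 dy -106.9 dz -0.0 twist -0.0
```

Call:
carry_out(plan=[{"dx": 0,"dy": 0,"dz": -10,"twist": 0,"fingers": 1},{"dx": 0,"dy": 0,"dz": -30,"twist": 0,"fingers": 1},{"dx": 0,"dy": 0,"dz": -50,"twist": 0,"fingers": 1},{"dx": 0,"dy": 0,"dz": -55,"twist": 0,"fingers": 1},{"dx": 0,"dy": 0,"dz": -55,"twist": 0,"fingers": 1}])

```text
clock: 39.73
eef_pos: [0.3712, -0.1075, 0.0601]
tool_rot: [-0.0, 1.0, -0.001, 0.002]
ft_force: [0.2, 1.1, 0.2]
grip_width: 0.0572
grasp_force: 64.0
```

Call:
carry_out(plan=[{"dx": -12,"dy": -28,"dz": 0,"twist": 0,"fingers": 1},{"dx": -24,"dy": -56,"dz": 0,"twist": 0,"fingers": 1},{"dx": -36,"dy": -84,"dz": 0,"twist": 0,"fingers": 1},{"dx": -45,"dy": -106.5,"dz": 0,"twist": 0,"fingers": 1},{"dx": -45,"dy": -106.5,"dz": 0,"twist": 0,"fingers": 1}])

```text
clock: 40.15
eef_pos: [0.4168, -0.2174, 0.0578]
tool_rot: [0.001, 1.0, -0.001, 0.001]
ft_force: [1.1, -0.4, -0.1]
grip_width: 0.0572
grasp_force: 64.1
```

```bash
python3 -c "
from h import *
c=avg(4);st();go(.4152,-.2138,.0126)"
```

```text
avg [ 4.138000e-01 -2.135000e-01  5.720000e-02  1.799849e+02] sd [0.0008 0.0011 0.0001 0.0661]
t 40.35 tcp [ 0.4131 -0.2124  0.0573] phi -179.93 j [-0.48  0.33 -0.37  0.88  0.   -0.48] w 0.0574 gf 64.1 ft [-0.1  0.2 -0.4]
dx -2.1 dy -1.4 dz 44.7 twist -0.0
```

Call:
carry_out(plan=[{"dx": -2,"dy": -1,"dz": 12,"twist": 0,"fingers": 1},{"dx": -2,"dy": -1,"dz": 24,"twist": 0,"fingers": 1},{"dx": -2,"dy": -1,"dz": 35,"twist": 0,"fingers": 1},{"dx": -2,"dy": -1,"dz": 40,"twist": 0,"fingers": 1},{"dx": -2,"dy": -1,"dz": 42,"twist": 0,"fingers": 1}])

```text
clock: 40.77
eef_pos: [0.4151, -0.213, 0.0153]
tool_rot: [-0.001, 1.0, 0.001, -0.001]
ft_force: [0.3, 0.2, -0.4]
grip_width: 0.0572
grasp_force: 64.1
```

Call:
carry_out(plan=[{"dx": 0,"dy": 0,"dz": 1,"twist": 0,"fingers": 1},{"dx": 0,"dy": 0,"dz": 2,"twist": 0,"fingers": 1},{"dx": 0,"dy": 0,"dz": 2.5,"twist": 0,"fingers": 1},{"dx": 0,"dy": 0,"dz": 3,"twist": 0,"fingers": 1},{"dx": 0,"dy": 0,"dz": 3,"twist": 0,"fingers": 1}])

```text
clock: 41.18
eef_pos: [0.4167, -0.2146, 0.0137]
tool_rot: [-0.0, 1.0, -0.0, 0.0]
ft_force: [0.1, 0.3, -0.0]
grip_width: 0.0574
grasp_force: 64.1
```

```bash
python3 -c "
from h import *
c=avg(3);st()"
```

```text
avg [ 4.166000e-01 -2.146000e-01  1.360000e-02  1.800514e+02] sd [0.     0.     0.     0.0007]
t 41.33 tcp [ 0.4166 -0.2146  0.0135] phi -179.95 j [-0.48  0.4  -0.41  0.76 -0.   -0.48] w 0.0576 gf 64.1 ft [-0.5 -0.1 -0.4]
```

Call:
carry_out(plan=[{"dx": 1.5,"dy": 0.5,"dz": 0.5,"twist": 0,"fingers": 1},{"dx": 1.5,"dy": 0.5,"dz": 1,"twist": 0,"fingers": 1},{"dx": 1.5,"dy": 0.5,"dz": 1.5,"twist": 0,"fingers": 1},{"dx": 1.5,"dy": 0.5,"dz": 1.5,"twist": 0,"fingers": 1},{"dx": 1.5,"dy": 0.5,"dz": 1.5,"twist": 0,"fingers": -1}])

```text
clock: 41.75
eef_pos: [0.415, -0.214, 0.0122]
tool_rot: [-0.0, 1.0, -0.0, 0.0]
ft_force: [0.7, -0.1, 0.0]
grip_width: 0.0679
grasp_force: 0.0
```

Call:
carry_out(plan=[{"dx": 0,"dy": 0,"dz": 0,"twist": 0,"fingers": -1},{"dx": 0,"dy": 0,"dz": 0,"twist": 0,"fingers": -1},{"dx": 0,"dy": 0,"dz": -20,"twist": 0,"fingers": -1},{"dx": 0,"dy": 0,"dz": -60,"twist": 0,"fingers": -1},{"dx": 0,"dy": 0,"dz": -100,"twist": 0,"fingers": -1}])

```text
clock: 42.17
eef_pos: [0.4131, -0.213, 0.1113]
tool_rot: [-0.0, 1.0, 0.001, -0.002]
ft_force: [0.3, -1.4, -0.7]
grip_width: 0.0853
grasp_force: 0.0
```

Call:
carry_out(plan=[{"dx": 8,"dy": 30,"dz": -40,"twist": 0,"fingers": -1},{"dx": 15,"dy": 60,"dz": -80,"twist": 0,"fingers": -1},{"dx": 23,"dy": 90,"dz": -90,"twist": 0,"fingers": -1},{"dx": 25,"dy": 105,"dz": -90,"twist": 0,"fingers": -1},{"dx": 25,"dy": 105,"dz": -90,"twist": 0,"fingers": -1}])

```text
clock: 42.58
eef_pos: [0.3899, -0.1065, 0.2038]
tool_rot: [-0.002, 1.0, 0.0, 0.002]
ft_force: [0.6, -0.6, -0.9]
grip_width: 0.085
grasp_force: 0.0
```

```bash
python3 -c "
from h import *
c=avg(5);st()
print('blue');blob(c,(105,120,40),(130,255,255),.008);print('cream');e=blob(c,(18,42,60),(35,160,255),.026)
print('orange');e=blob(c,(6,150,60),(12,255,255),.018)
print(proj(c,(.4155,-.034,.018)),proj(c,(.413,-.2138,.026)))
cv2.imwrite('pics/w12.png',c['image'][:,:,::-1])"
```

```text
avg [ 3.898000e-01 -1.089000e-01  2.016000e-01  1.801073e+02] sd [0.0001 0.0006 0.0006 0.0875]
t 42.83 tcp [ 0.3896 -0.1095  0.201 ] phi -180.0 j [-0.27  0.07 -0.28  1.22 -0.   -0.27] w 0.0855 gf 0.0 ft [-0.2  0.6 -0.3]
blue
px [193.6 239.6] axes [90.2 95.8] -> [ 0.4121 -0.2138  0.008 ]
cream
px [187.6 245.8] axes [60.9 66.1] -> [ 0.4125 -0.2134  0.026 ]
orange
px [ 48.3 207.9] axes [ 88.7 102. ] -> [ 0.3832 -0.3258  0.018 ]
[407.89623517 247.04165572] [187.15968972 246.35958954]
```

```bash
python3 -c "
from h import *
c=camera('wrist');c['image'][:,:300]=0
e=blob(c,(4,150,60),(18,255,255),.018);p=onz(c,e[0],.018);go(p[0]+.001,p[1],.003,180)"
```

```text
px [408.2 247.3] axes [59.8 64.1] -> [ 0.4156 -0.0339  0.018 ]
dx -27.0 dy 75.7 dz 197.9 twist -0.0
```

Call:
carry_out(plan=[{"dx": -9,"dy": 25,"dz": 25,"twist": 0,"fingers": -1},{"dx": -18,"dy": 50,"dz": 50,"twist": 0,"fingers": -1},{"dx": -26,"dy": 75,"dz": 80,"twist": 0,"fingers": -1},{"dx": -26,"dy": 75,"dz": 115,"twist": 0,"fingers": -1},{"dx": -26,"dy": 75,"dz": 145,"twist": 0,"fingers": -1}])

```text
clock: 43.3
eef_pos: [0.4157, -0.0334, 0.0545]
tool_rot: [-0.001, 1.0, 0.0, -0.001]
ft_force: [0.1, 0.5, -0.6]
grip_width: 0.0855
grasp_force: 0.0
```

Call:
carry_out(plan=[{"dx": 0,"dy": 0,"dz": 18,"twist": 0,"fingers": -1},{"dx": 0,"dy": 0,"dz": 36,"twist": 0,"fingers": -1},{"dx": 0,"dy": 0,"dz": 48,"twist": 0,"fingers": -1},{"dx": 0,"dy": 0,"dz": 53,"twist": 0,"fingers": -1},{"dx": 0,"dy": 0,"dz": 53,"twist": 0,"fingers": -1}])

```text
clock: 43.72
eef_pos: [0.4144, -0.0344, 0.0021]
tool_rot: [0.0, 1.0, 0.0, -0.002]
ft_force: [-0.4, -0.2, 0.7]
grip_width: 0.0852
grasp_force: 0.0
```

Call:
carry_out(plan=[{"dx": 0,"dy": 0,"dz": 0,"twist": 0,"fingers": 1},{"dx": 0,"dy": 0,"dz": 0,"twist": 0,"fingers": 1},{"dx": 0,"dy": 0,"dz": 0,"twist": 0,"fingers": 1},{"dx": 0,"dy": 0,"dz": 0,"twist": 0,"fingers": 1},{"dx": 0,"dy": 0,"dz": 0,"twist": 0,"fingers": 1}])

```text
clock: 44.13
eef_pos: [0.4168, -0.0343, 0.0053]
tool_rot: [-0.0, 1.0, -0.0, 0.001]
ft_force: [-0.3, -1.7, 4.9]
grip_width: 0.0572
grasp_force: 62.7
```

```bash
python3 -c "
from h import *
c=avg(3);st()"
```

```text
avg [ 4.168000e-01 -3.430000e-02  5.300000e-03  1.800416e+02] sd [0.     0.     0.     0.0022]
t 44.28 tcp [ 0.4168 -0.0343  0.0053] phi -179.96 j [-0.08  0.33 -0.55  0.69 -0.   -0.08] w 0.0573 gf 62.8 ft [-1.5  0.1  5.6]
```

Call:
carry_out(plan=[{"dx": 0,"dy": 0,"dz": -10,"twist": 0,"fingers": 1},{"dx": 0,"dy": 0,"dz": -30,"twist": 0,"fingers": 1},{"dx": 0,"dy": 0,"dz": -55,"twist": 0,"fingers": 1},{"dx": 0,"dy": 0,"dz": -80,"twist": 0,"fingers": 1},{"dx": 0,"dy": 0,"dz": -80,"twist": 0,"fingers": 1}])

```text
clock: 44.7
eef_pos: [0.4198, -0.0343, 0.0888]
tool_rot: [-0.001, 1.0, -0.0, 0.005]
ft_force: [0.3, -0.2, -0.1]
grip_width: 0.0569
grasp_force: 63.9
```

Call:
carry_out(plan=[{"dx": 0,"dy": -35,"dz": 0,"twist": 0,"fingers": 1},{"dx": 0,"dy": -75,"dz": 0,"twist": 0,"fingers": 1},{"dx": 0,"dy": -115,"dz": 0,"twist": 0,"fingers": 1},{"dx": 0,"dy": -150,"dz": 0,"twist": 0,"fingers": 1},{"dx": 0,"dy": -179,"dz": 0,"twist": 0,"fingers": 1}])

```text
clock: 45.12
eef_pos: [0.416, -0.2154, 0.0842]
tool_rot: [0.0, 1.0, -0.001, 0.001]
ft_force: [-0.4, 0.2, -0.1]
grip_width: 0.057
grasp_force: 64.0
```

```bash
python3 -c "
from h import *
c=avg(5);st()
print('cream');blob(c,(18,42,60),(35,160,255),.026)
print(proj(c,(.413,-.2138,.026)))
go(.4152,-.2138,.032)"
```

```text
avg [ 4.161000e-01 -2.156000e-01  8.400000e-02  1.798545e+02] sd [0.0006 0.0027 0.0003 0.1149]
t 45.37 tcp [ 0.4155 -0.2125  0.0836] phi -179.97 j [-0.47  0.3  -0.33  0.94  0.   -0.47] w 0.0573 gf 64.0 ft [ 0.2 -0.3 -1.4]
cream
px [316.7 257.2] axes [ 96.6 101.3] -> [ 0.4119 -0.2134  0.026 ]
[315.80946351 259.32623756]
dx 0.3 dy -1.3 dz 51.6 twist -0.0
```

Call:
carry_out(plan=[{"dx": 1.5,"dy": -1,"dz": 12,"twist": 0,"fingers": 1},{"dx": 1.5,"dy": -1,"dz": 26,"twist": 0,"fingers": 1},{"dx": 1.5,"dy": -1,"dz": 40,"twist": 0,"fingers": 1},{"dx": 1.5,"dy": -1,"dz": 47,"twist": 0,"fingers": 1},{"dx": 1.5,"dy": -1,"dz": 49,"twist": 0,"fingers": 1}])

```text
clock: 45.78
eef_pos: [0.4134, -0.2121, 0.0336]
tool_rot: [-0.002, 1.0, 0.001, -0.001]
ft_force: [0.8, -0.1, 0.2]
grip_width: 0.0572
grasp_force: 64.0
```

Call:
carry_out(plan=[{"dx": 0,"dy": 0,"dz": 1,"twist": 0,"fingers": 1},{"dx": 0,"dy": 0,"dz": 2,"twist": 0,"fingers": 1},{"dx": 0,"dy": 0,"dz": 3,"twist": 0,"fingers": 1},{"dx": 0,"dy": 0,"dz": 3,"twist": 0,"fingers": 1},{"dx": 0,"dy": 0,"dz": 3,"twist": 0,"fingers": 1}])

```text
clock: 46.2
eef_pos: [0.4148, -0.2141, 0.0323]
tool_rot: [-0.0, 1.0, -0.0, 0.0]
ft_force: [-0.8, -0.2, 0.3]
grip_width: 0.0576
grasp_force: 64.0
```

```bash
python3 -c "
from h import *
c=avg(3);st()"
```

```text
avg [ 4.147000e-01 -2.141000e-01  3.210000e-02  1.800514e+02] sd [0.0001 0.     0.0001 0.0033]
t 46.35 tcp [ 0.4146 -0.2141  0.0321] phi -179.95 j [-0.48  0.37 -0.39  0.81 -0.   -0.48] w 0.0571 gf 64.0 ft [-1.1  0.3  0. ]
```

Call:
carry_out(plan=[{"dx": 0.5,"dy": 0,"dz": 0.5,"twist": 0,"fingers": 1},{"dx": 0.5,"dy": 0,"dz": 1,"twist": 0,"fingers": 1},{"dx": 0.5,"dy": 0,"dz": 1,"twist": 0,"fingers": 1},{"dx": 0.5,"dy": 0,"dz": 1,"twist": 0,"fingers": -1},{"dx": 0.5,"dy": 0,"dz": 1,"twist": 0,"fingers": -1}])

```text
clock: 46.77
eef_pos: [0.4139, -0.214, 0.0308]
tool_rot: [-0.0, 1.0, -0.0, 0.0]
ft_force: [-0.1, -0.6, -0.1]
grip_width: 0.0791
grasp_force: 0.0
```

Call:
carry_out(plan=[{"dx": 0,"dy": 0,"dz": 0,"twist": 0,"fingers": -1},{"dx": 0,"dy": 0,"dz": -25,"twist": 0,"fingers": -1},{"dx": 0,"dy": 0,"dz": -65,"twist": 0,"fingers": -1},{"dx": 0,"dy": 0,"dz": -105,"twist": 0,"fingers": -1},{"dx": 0,"dy": 0,"dz": -145,"twist": 0,"fingers": -1}])

```text
clock: 47.18
eef_pos: [0.4132, -0.2136, 0.1769]
tool_rot: [-0.0, 1.0, 0.0, -0.001]
ft_force: [1.3, -0.9, -0.9]
grip_width: 0.0855
grasp_force: 0.0
```

Call:
carry_out(plan=[{"dx": 0,"dy": 20,"dz": -20,"twist": 0,"fingers": -1},{"dx": 0,"dy": 55,"dz": -35,"twist": 0,"fingers": -1},{"dx": 0,"dy": 95,"dz": -35,"twist": 0,"fingers": -1},{"dx": 0,"dy": 110,"dz": -35,"twist": 0,"fingers": -1},{"dx": 0,"dy": 110,"dz": -35,"twist": 0,"fingers": -1}])

```text
clock: 47.6
eef_pos: [0.4136, -0.1013, 0.2112]
tool_rot: [-0.003, 1.0, 0.0, 0.0]
ft_force: [-0.8, 0.0, -0.4]
grip_width: 0.0858
grasp_force: 0.0
```

```bash
python3 -c "
from h import *
c=avg(5);st()
cc=dict(c);im=c['image'].copy();u,v=proj(c,(.413,-.214,.044)).astype(int);m=np.zeros_like(im);m[max(0,v-60):v+60,u-60:u+60]=im[max(0,v-60):v+60,u-60:u+60];cc['image']=m
print(u,v);print('orange');blob(cc,(4,150,60),(18,255,255),.044);print('blue');blob(c,(105,120,40),(130,255,255),.008);print('cream');blob(cc,(18,42,60),(35,160,255),.026)
cv2.imwrite('pics/w13.png',im[:,:,::-1])"
```

```text
avg [ 4.138000e-01 -1.040000e-01  2.107000e-01  1.800944e+02] sd [0.     0.0007 0.0002 0.097 ]
t 47.85 tcp [ 0.4138 -0.1048  0.2105] phi 179.98 j [-0.25  0.11 -0.21  1.25 -0.   -0.25] w 0.0853 gf 0.0 ft [0.1 0.1 0.1]
174 219
orange
px [175.5 219.2] axes [64.3 69.9] -> [ 0.4131 -0.2135  0.044 ]
blue
px [189.1 209.7] axes [90.  95.7] -> [ 0.4123 -0.2139  0.008 ]
cream
px [207.6 190.9] axes [ 8.8 27.8] -> [ 0.3936 -0.1922  0.026 ]
```

Orange is within 1 mm of the cream and stand centres. Now the brown dish.

Call:
carry_out(plan=[{"dx": 0,"dy": 36,"dz": -4,"twist": 0,"fingers": -1},{"dx": 0,"dy": 74,"dz": -8,"twist": 0,"fingers": -1},{"dx": 0,"dy": 112,"dz": -12,"twist": 0,"fingers": -1},{"dx": 0,"dy": 150,"dz": -16,"twist": 0,"fingers": -1},{"dx": 0,"dy": 188,"dz": -20,"twist": 0,"fingers": -1}])

```text
clock: 48.27
eef_pos: [0.4138, 0.0845, 0.2308]
tool_rot: [0.001, 1.0, -0.0, -0.0]
ft_force: [-0.1, -0.1, -0.2]
grip_width: 0.0854
grasp_force: 0.0
```

Call:
carry_out(plan=[{"dx": 0,"dy": 38,"dz": 0,"twist": 0,"fingers": -1},{"dx": 0,"dy": 76,"dz": 0,"twist": 0,"fingers": -1},{"dx": 0,"dy": 114,"dz": 0,"twist": 0,"fingers": -1},{"dx": 0,"dy": 150,"dz": 0,"twist": 0,"fingers": -1},{"dx": 0,"dy": 188,"dz": 0,"twist": 0,"fingers": -1}])

```text
clock: 48.68
eef_pos: [0.414, 0.2728, 0.2304]
tool_rot: [0.001, 1.0, -0.0, -0.0]
ft_force: [0.9, -1.1, 1.3]
grip_width: 0.0856
grasp_force: 0.0
```

```bash
python3 -c "
from h import *
c=avg(5);st()
u,v=proj(c,(.436,.333,.018)).astype(int);print(u,v,cv2.cvtColor(c['image'],cv2.COLOR_RGB2HSV)[v,u])
im=c['image'].copy();m=np.zeros_like(im);m[max(0,v-90):v+90,max(0,u-90):u+90]=im[max(0,v-90):v+90,max(0,u-90):u+90];c['image']=m
e=blob(c,(0,100,10),(14,255,130),.018);p=onz(c,e[0],.018);go(p[0]+.001,p[1],.003,180)
cv2.imwrite('pics/w14.png',im[:,:,::-1])"
```

```text
avg [  0.4139   0.2744   0.23   180.1764] sd [2.00e-04 3.00e-03 1.00e-04 1.13e-01]
t 48.93 tcp [0.4137 0.2711 0.2301] phi -180.0 j [ 0.58  0.23 -0.01  1.33 -0.    0.58] w 0.0853 gf 0.0 ft [-0.5 -0.8 -0.6]
385 234 [  6 176  61]
px [386.3 233.9] axes [55.7 58.5] -> [0.4353 0.3337 0.018 ]
dx -22.6 dy 62.7 dz 227.1 twist 0.0
```

View pics/w14.png

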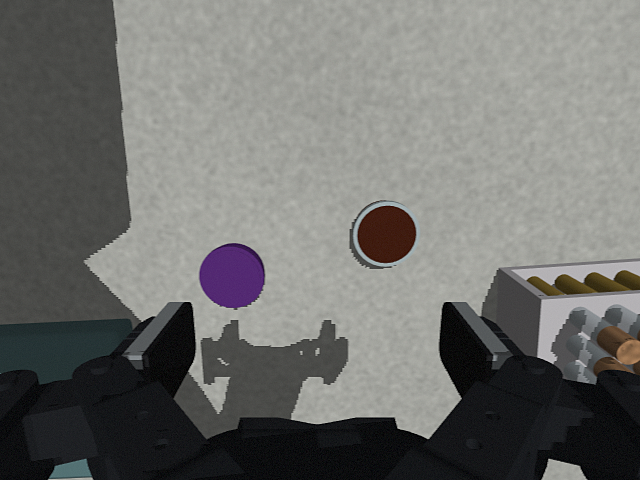

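Brown dish at (386,234), purple look-alike at (232,276); the rack's near corner (498,270) leaves clearance. Grasping the brown.

Call:
carry_out(plan=[{"dx": -8,"dy": 21,"dz": 30,"twist": 0,"fingers": -1},{"dx": -16,"dy": 42,"dz": 60,"twist": 0,"fingers": -1},{"dx": -22,"dy": 62,"dz": 95,"twist": 0,"fingers": -1},{"dx": -22,"dy": 62,"dz": 130,"twist": 0,"fingers": -1},{"dx": -22,"dy": 62,"dz": 165,"twist": 0,"fingers": -1}])

```text
clock: 49.35
eef_pos: [0.4367, 0.333, 0.0646]
tool_rot: [0.001, 1.0, 0.0, 0.001]
ft_force: [0.5, 0.7, 0.2]
grip_width: 0.0859
grasp_force: 0.0
```

Call:
carry_out(plan=[{"dx": 0,"dy": 0,"dz": 20,"twist": 0,"fingers": -1},{"dx": 0,"dy": 0,"dz": 40,"twist": 0,"fingers": -1},{"dx": 0,"dy": 0,"dz": 55,"twist": 0,"fingers": -1},{"dx": 0,"dy": 0,"dz": 61,"twist": 0,"fingers": -1},{"dx": 0,"dy": 0,"dz": 62,"twist": 0,"fingers": -1}])

```text
clock: 49.77
eef_pos: [0.4351, 0.3316, 0.0025]
tool_rot: [0.001, 1.0, -0.001, -0.001]
ft_force: [0.0, -0.0, -0.1]
grip_width: 0.0851
grasp_force: 0.0
```

Call:
carry_out(plan=[{"dx": 0,"dy": 0,"dz": 0,"twist": 0,"fingers": 1},{"dx": 0,"dy": 0,"dz": 0,"twist": 0,"fingers": 1},{"dx": 0,"dy": 0,"dz": 0,"twist": 0,"fingers": 1},{"dx": 0,"dy": 0,"dz": 0,"twist": 0,"fingers": 1},{"dx": 0,"dy": 0,"dz": 0,"twist": 0,"fingers": 1}])

```text
clock: 50.18
eef_pos: [0.4369, 0.3347, 0.0059]
tool_rot: [-0.0, 1.0, 0.001, 0.002]
ft_force: [0.6, -1.4, 6.3]
grip_width: 0.0569
grasp_force: 63.9
```

```bash
python3 -c "
from h import *
c=avg(3);st();path((.436,.3337,.10,180,1),(.603,.0347,.10,180,2))"
```

```text
avg [4.369000e-01 3.347000e-01 5.900000e-03 1.800463e+02] sd [0.     0.     0.     0.0017]
t 50.33 tcp [0.4369 0.3347 0.0059] phi -179.95 j [ 0.65  0.53 -0.19  0.84 -0.    0.65] w 0.0571 gf 63.9 ft [-0.7 -1.4  6.4]
dx 0.9 dy -1.0 dz -94.1 twist 0.0
dx -83.5 dy -149.5 dz -0.0 twist -0.0
dx -83.5 dy -149.5 dz -0.0 twist -0.0
```

Call:
carry_out(plan=[{"dx": 0,"dy": 0,"dz": -10,"twist": 0,"fingers": 1},{"dx": 0,"dy": 0,"dz": -30,"twist": 0,"fingers": 1},{"dx": 0,"dy": 0,"dz": -60,"twist": 0,"fingers": 1},{"dx": 0,"dy": 0,"dz": -85,"twist": 0,"fingers": 1},{"dx": 0,"dy": 0,"dz": -95,"twist": 0,"fingers": 1}])

```text
clock: 50.75
eef_pos: [0.4372, 0.3357, 0.1035]
tool_rot: [-0.001, 1.0, 0.002, 0.003]
ft_force: [0.8, -0.0, 0.2]
grip_width: 0.057
grasp_force: 63.8
```

Call:
carry_out(plan=[{"dx": -14,"dy": -25,"dz": 0,"twist": 0,"fingers": 1},{"dx": -31,"dy": -56,"dz": 0,"twist": 0,"fingers": 1},{"dx": -48,"dy": -87,"dz": 0,"twist": 0,"fingers": 1},{"dx": -66,"dy": -118,"dz": 0,"twist": 0,"fingers": 1},{"dx": -84,"dy": -150,"dz": 0,"twist": 0,"fingers": 1}])

```text
clock: 51.17
eef_pos: [0.5197, 0.1831, 0.0989]
tool_rot: [-0.001, 1.0, 0.0, -0.0]
ft_force: [0.3, 0.4, -0.4]
grip_width: 0.057
grasp_force: 63.9
```

Call:
carry_out(plan=[{"dx": -18,"dy": -33,"dz": 0,"twist": 0,"fingers": 1},{"dx": -36,"dy": -66,"dz": 0,"twist": 0,"fingers": 1},{"dx": -54,"dy": -99,"dz": 0,"twist": 0,"fingers": 1},{"dx": -72,"dy": -130,"dz": 0,"twist": 0,"fingers": 1},{"dx": -83,"dy": -149,"dz": 0,"twist": 0,"fingers": 1}])

```text
clock: 51.58
eef_pos: [0.604, 0.0319, 0.0988]
tool_rot: [0.001, 1.0, -0.0, 0.0]
ft_force: [0.4, 0.3, -0.2]
grip_width: 0.0571
grasp_force: 63.9
```

Call:
carry_out(plan=[{"dx": 0,"dy": 0,"dz": 12,"twist": 0,"fingers": 1},{"dx": 0,"dy": 0,"dz": 28,"twist": 0,"fingers": 1},{"dx": 0,"dy": 0,"dz": 42,"twist": 0,"fingers": 1},{"dx": 0,"dy": 0,"dz": 47,"twist": 0,"fingers": 1},{"dx": 0,"dy": 0,"dz": 48,"twist": 0,"fingers": 1}])

```text
clock: 52.0
eef_pos: [0.6012, 0.0352, 0.0492]
tool_rot: [-0.001, 1.0, -0.0, -0.002]
ft_force: [-0.5, 0.1, 0.4]
grip_width: 0.0567
grasp_force: 63.9
```

```bash
python3 -c "
from h import *
c=avg(4);st();go(.604,.0347,.0479)"
```

```text
avg [6.028000e-01 3.550000e-02 5.110000e-02 1.800785e+02] sd [0.0006 0.0001 0.0007 0.0043]
t 52.2 tcp [0.6034 0.0356 0.0519] phi -179.92 j [0.06 0.57 0.02 1.02 0.   0.06] w 0.057 gf 63.9 ft [ 0.6 -0.2 -0.6]
dx -0.6 dy -0.9 dz 4.0 twist -0.0
```

Call:
carry_out(plan=[{"dx": 0,"dy": -0.5,"dz": 1,"twist": 0,"fingers": 1},{"dx": 0,"dy": -0.5,"dz": 2.5,"twist": 0,"fingers": 1},{"dx": 0,"dy": -0.5,"dz": 4,"twist": 0,"fingers": 1},{"dx": 0,"dy": -0.5,"dz": 4.5,"twist": 0,"fingers": 1},{"dx": 0,"dy": -0.5,"dz": 4.5,"twist": 0,"fingers": 1}])

```text
clock: 52.62
eef_pos: [0.6033, 0.0349, 0.0479]
tool_rot: [-0.001, 1.0, 0.0, 0.001]
ft_force: [-1.7, 0.0, 6.3]
grip_width: 0.0566
grasp_force: 64.8
```

Call:
carry_out(plan=[{"dx": 0,"dy": 0,"dz": 0,"twist": 0,"fingers": -1},{"dx": 0,"dy": 0,"dz": 0,"twist": 0,"fingers": -1},{"dx": 0,"dy": 0,"dz": 0,"twist": 0,"fingers": -1},{"dx": 0,"dy": 0,"dz": -25,"twist": 0,"fingers": -1},{"dx": 0,"dy": 0,"dz": -60,"twist": 0,"fingers": -1}])

```text
clock: 53.03
eef_pos: [0.5992, 0.0346, 0.1025]
tool_rot: [-0.0, 1.0, -0.0, -0.005]
ft_force: [-0.1, 0.1, 0.9]
grip_width: 0.0856
grasp_force: 0.0
```

Call:
carry_out(plan=[{"dx": 0,"dy": 0,"dz": -30,"twist": 0,"fingers": 1},{"dx": -2,"dy": -30,"dz": -32,"twist": 0,"fingers": 1},{"dx": -5,"dy": -70,"dz": -32,"twist": 0,"fingers": 1},{"dx": -5,"dy": -105,"dz": -32,"twist": 0,"fingers": 1},{"dx": -5,"dy": -113,"dz": -32,"twist": 0,"fingers": 1}])

```text
clock: 53.45
eef_pos: [0.6077, -0.0832, 0.1384]
tool_rot: [0.002, 1.0, -0.001, 0.0]
ft_force: [0.6, -0.1, -0.3]
grip_width: 0.0256
grasp_force: 0.0
```

```bash
python3 -c "
from h import *
c=avg(5);st()
u,v=proj(c,(.6025,.035,.060)).astype(int);im=c['image'].copy();m=np.zeros_like(im);m[v-80:v+80,u-80:u+80]=im[v-80:v+80,u-80:u+80];c['image']=m
print(u,v);blob(c,(0,120,20),(14,255,160),.060)"
```

```text
avg [ 6.075000e-01 -7.930000e-02  1.379000e-01  1.799385e+02] sd [0.000e+00 2.000e-03 1.000e-04 1.378e-01]
t 53.7 tcp [ 0.6076 -0.0771  0.1379] phi -179.88 j [-0.13  0.51  0.16  1.22  0.   -0.13] w 0.0002 gf 0.0 ft [ 0.5 -1.1 -0.1]
518 244
px [518.2 243.3] axes [85.7 97.7] -> [0.6016 0.0348 0.06  ]
```

Brown is centred on the bay. Press, return and grasp as before.

Call:
carry_out(plan=[{"dx": 0,"dy": 0,"dz": 20,"twist": 0,"fingers": 1},{"dx": 0,"dy": 0,"dz": 38,"twist": 0,"fingers": 1},{"dx": 0,"dy": 0,"dz": 46,"twist": 0,"fingers": 1},{"dx": 0,"dy": 0,"dz": 52,"twist": 0,"fingers": 1},{"dx": 0,"dy": 0,"dz": 55,"twist": 0,"fingers": 1}])

```text
clock: 54.12
eef_pos: [0.6074, -0.0762, 0.0837]
tool_rot: [-0.002, 1.0, 0.001, -0.0]
ft_force: [-3.3, 2.8, 9.1]
grip_width: 0.0
grasp_force: 4.4
```

Call:
carry_out(plan=[{"dx": 0,"dy": 0,"dz": 2,"twist": 0,"fingers": 1},{"dx": 0,"dy": 0,"dz": 4,"twist": 0,"fingers": 1},{"dx": 0,"dy": 0,"dz": 5,"twist": 0,"fingers": 1},{"dx": 0,"dy": 0,"dz": 5,"twist": 0,"fingers": 1},{"dx": 0,"dy": 0,"dz": 5,"twist": 0,"fingers": 1}])

```text
clock: 54.53
eef_pos: [0.6075, -0.0763, 0.0829]
tool_rot: [-0.002, 1.0, 0.001, 0.001]
ft_force: [-9.6, 2.9, 20.4]
grip_width: 0.0002
grasp_force: 10.6
```

Call:
carry_out(plan=[{"dx": 0,"dy": 0,"dz": 0,"twist": 0,"fingers": 1},{"dx": 0,"dy": 0,"dz": 0,"twist": 0,"fingers": 1},{"dx": 0,"dy": 0,"dz": 0,"twist": 0,"fingers": 1},{"dx": 0,"dy": 0,"dz": 0,"twist": 0,"fingers": 1},{"dx": 0,"dy": 0,"dz": 0,"twist": 0,"fingers": 1}])

```text
clock: 54.95
eef_pos: [0.6075, -0.0763, 0.0829]
tool_rot: [-0.002, 1.0, 0.001, 0.001]
ft_force: [-9.4, 2.7, 20.6]
grip_width: 0.0003
grasp_force: 10.5
```

Call:
carry_out(plan=[{"dx": 0,"dy": 0,"dz": -10,"twist": 0,"fingers": 1},{"dx": 0,"dy": 0,"dz": -30,"twist": 0,"fingers": 1},{"dx": 0,"dy": 0,"dz": -60,"twist": 0,"fingers": 0},{"dx": 1,"dy": 20,"dz": -60,"twist": 0,"fingers": -1},{"dx": 3,"dy": 50,"dz": -60,"twist": 0,"fingers": -1}])

```text
clock: 55.37
eef_pos: [0.6068, -0.0291, 0.1414]
tool_rot: [0.001, 1.0, -0.0, 0.003]
ft_force: [0.6, -0.0, -0.4]
grip_width: 0.0359
grasp_force: 0.0
```

Call:
carry_out(plan=[{"dx": 2,"dy": 30,"dz": 0,"twist": 0,"fingers": -1},{"dx": 2,"dy": 55,"dz": 0,"twist": 0,"fingers": -1},{"dx": 2,"dy": 63,"dz": 0,"twist": 0,"fingers": -1},{"dx": 2,"dy": 63,"dz": 0,"twist": 0,"fingers": -1},{"dx": 2,"dy": 63,"dz": 0,"twist": 0,"fingers": -1}])

```text
clock: 55.78
eef_pos: [0.6026, 0.0353, 0.1384]
tool_rot: [-0.001, 1.0, -0.0, -0.0]
ft_force: [0.8, 0.0, -0.0]
grip_width: 0.0855
grasp_force: 0.0
```

```bash
python3 -c "
from h import *
c=avg(4);st();go(.603,.0347,.0465,180)
u,v=proj(c,(.6025,.035,.060)).astype(int);im=c['image'].copy();m=np.zeros_like(im);m[v-80:v+80,u-80:u+80]=im[v-80:v+80,u-80:u+80];c['image']=m
blob(c,(0,120,20),(14,255,160),.060)"
```

```text
avg [6.027000e-01 3.380000e-02 1.383000e-01 1.800061e+02] sd [0.     0.0004 0.0001 0.0441]
t 55.98 tcp [0.6027 0.0335 0.1383] phi 179.96 j [ 0.06  0.5   0.13  1.21 -0.    0.06] w 0.0851 gf 0.0 ft [-0.1 -0.1 -0. ]
dx -0.3 dy 1.2 dz 91.8 twist -0.0
px [319.4 251.2] axes [89.1 92.2] -> [0.6018 0.0351 0.06  ]
```

Call:
carry_out(plan=[{"dx": 0,"dy": 1.5,"dz": 25,"twist": 0,"fingers": -1},{"dx": 0,"dy": 1.5,"dz": 50,"twist": 0,"fingers": -1},{"dx": 0,"dy": 1.5,"dz": 75,"twist": 0,"fingers": -1},{"dx": 0,"dy": 1.5,"dz": 89,"twist": 0,"fingers": -1},{"dx": 0,"dy": 1.5,"dz": 92.5,"twist": 0,"fingers": -1}])

```text
clock: 56.4
eef_pos: [0.6001, 0.0348, 0.0423]
tool_rot: [0.0, 1.0, -0.0, -0.003]
ft_force: [-0.4, 0.6, -0.0]
grip_width: 0.0854
grasp_force: 0.0
```

Call:
carry_out(plan=[{"dx": 0,"dy": 0,"dz": 0,"twist": 0,"fingers": 1},{"dx": 0,"dy": 0,"dz": 0,"twist": 0,"fingers": 1},{"dx": 0,"dy": 0,"dz": 0,"twist": 0,"fingers": 1},{"dx": 0,"dy": 0,"dz": 0,"twist": 0,"fingers": 1},{"dx": 0,"dy": 0,"dz": 0,"twist": 0,"fingers": 1}])

```text
clock: 56.82
eef_pos: [0.6042, 0.0361, 0.0477]
tool_rot: [-0.0, 1.0, -0.0, 0.002]
ft_force: [1.2, -0.9, 4.6]
grip_width: 0.0567
grasp_force: 64.2
```

```bash
python3 -c "
from h import *
c=avg(3);st()"
```

```text
avg [6.042000e-01 3.610000e-02 4.770000e-02 1.800448e+02] sd [0.     0.     0.     0.0006]
t 56.97 tcp [0.6042 0.0361 0.0477] phi -179.95 j [ 0.06  0.58  0.01  1.   -0.    0.06] w 0.0572 gf 64.3 ft [ 0.3 -0.3  6.1]
```

Call:
carry_out(plan=[{"dx": 0,"dy": 0,"dz": -10,"twist": 0,"fingers": 1},{"dx": 0,"dy": 0,"dz": -30,"twist": 0,"fingers": 1},{"dx": 0,"dy": 0,"dz": -60,"twist": 0,"fingers": 1},{"dx": 0,"dy": 0,"dz": -90,"twist": 0,"fingers": 1},{"dx": 0,"dy": 0,"dz": -95,"twist": 0,"fingers": 1}])

```text
clock: 57.38
eef_pos: [0.6057, 0.0366, 0.1472]
tool_rot: [-0.001, 1.0, 0.0, 0.005]
ft_force: [1.3, 0.3, 0.0]
grip_width: 0.0575
grasp_force: 63.8
```

Call:
carry_out(plan=[{"dx": 20,"dy": -32,"dz": 0,"twist": 0,"fingers": 1},{"dx": 40,"dy": -68,"dz": 0,"twist": 0,"fingers": 1},{"dx": 60,"dy": -104,"dz": 0,"twist": 0,"fingers": 1},{"dx": 80,"dy": -140,"dz": 0,"twist": 0,"fingers": 1},{"dx": 90,"dy": -165,"dz": 0,"twist": 0,"fingers": 1}])

```text
clock: 57.8
eef_pos: [0.5099, -0.1309, 0.1408]
tool_rot: [0.0, 1.0, -0.0, -0.001]
ft_force: [0.7, 0.4, -0.3]
grip_width: 0.0571
grasp_force: 63.9
```

```bash
python3 -c "
from h import *
c=avg(5);st()
u,v=proj(c,(.413,-.2135,.044)).astype(int);im=c['image'].copy();m=np.zeros_like(im);m[max(0,v-80):v+80,u-80:u+80]=im[max(0,v-80):v+80,u-80:u+80];c['image']=m
print(u,v);blob(c,(4,150,60),(18,255,255),.044);blob(c,(105,120,40),(130,255,255),.008)
go(.415,-.2136,.10,180)"
```

```text
avg [ 5.114000e-01 -1.310000e-01  1.410000e-01  1.798555e+02] sd [1.500e-03 2.100e-03 1.000e-04 1.259e-01]
t 58.05 tcp [ 0.513  -0.1286  0.141 ] phi -179.95 j [-0.25  0.35 -0.08  1.14  0.   -0.25] w 0.057 gf 63.9 ft [ 0.4  0.4 -0.2]
161 67
px [161.8  68.1] axes [ 93.6 105.5] -> [ 0.4134 -0.2135  0.044 ]
px [181.3  75.9] axes [124.4 139.3] -> [ 0.4129 -0.2144  0.008 ]
dx 98.1 dy -84.9 dz 41.0 twist 0.0
```

Call:
carry_out(plan=[{"dx": 20,"dy": -18,"dz": 0,"twist": 0,"fingers": 1},{"dx": 45,"dy": -40,"dz": 8,"twist": 0,"fingers": 1},{"dx": 70,"dy": -62,"dz": 16,"twist": 0,"fingers": 1},{"dx": 90,"dy": -80,"dz": 25,"twist": 0,"fingers": 1},{"dx": 97,"dy": -85,"dz": 35,"twist": 0,"fingers": 1}])

```text
clock: 58.47
eef_pos: [0.4144, -0.2144, 0.1056]
tool_rot: [-0.0, 1.0, -0.0, -0.001]
ft_force: [1.3, 0.2, 0.1]
grip_width: 0.0575
grasp_force: 63.9
```

```bash
python3 -c "
from h import *
c=avg(5);st();go(.4157,-.2136,.0498,180)"
```

```text
avg [ 4.155000e-01 -2.132000e-01  1.051000e-01  1.800896e+02] sd [0.0017 0.0003 0.001  0.0656]
t 58.72 tcp [ 0.4175 -0.2132  0.1063] phi -179.82 j [-0.47  0.28 -0.29  1.    0.   -0.48] w 0.0571 gf 63.9 ft [ 0.2 -0.5  0.4]
dx 1.8 dy -0.4 dz 56.5 twist 0.2
```

Call:
carry_out(plan=[{"dx": 1.5,"dy": -0.5,"dz": 14,"twist": 0,"fingers": 1},{"dx": 1.5,"dy": -0.5,"dz": 29,"twist": 0,"fingers": 1},{"dx": 1.5,"dy": -0.5,"dz": 43,"twist": 0,"fingers": 1},{"dx": 1.5,"dy": -0.5,"dz": 50,"twist": 0,"fingers": 1},{"dx": 1.5,"dy": -0.5,"dz": 52,"twist": 0,"fingers": 1}])

```text
clock: 59.13
eef_pos: [0.4149, -0.2134, 0.053]
tool_rot: [-0.002, 1.0, 0.0, -0.001]
ft_force: [-0.4, -0.1, 0.3]
grip_width: 0.0574
grasp_force: 63.9
```

Call:
carry_out(plan=[{"dx": 0,"dy": 0,"dz": 1,"twist": 0,"fingers": 1},{"dx": 0,"dy": 0,"dz": 2,"twist": 0,"fingers": 1},{"dx": 0,"dy": 0,"dz": 3.5,"twist": 0,"fingers": 1},{"dx": 0,"dy": 0,"dz": 3.5,"twist": 0,"fingers": 1},{"dx": 0,"dy": 0,"dz": 3.5,"twist": 0,"fingers": 1}])

```text
clock: 59.55
eef_pos: [0.4148, -0.2146, 0.0507]
tool_rot: [-0.0, 1.0, -0.0, 0.0]
ft_force: [-0.0, -0.0, -0.3]
grip_width: 0.0574
grasp_force: 63.9
```

```bash
python3 -c "
from h import *
c=avg(3);st();go(.4157,-.2136,.0498,180)"
```

```text
avg [ 4.146000e-01 -2.146000e-01  5.070000e-02  1.800493e+02] sd [0.     0.     0.0001 0.0013]
t 59.7 tcp [ 0.4146 -0.2146  0.0506] phi -179.95 j [-0.48  0.34 -0.37  0.86  0.   -0.48] w 0.057 gf 63.9 ft [ 0.5  0.4 -0.9]
dx -1.1 dy 1.0 dz 0.8 twist 0.0
```

Call:
carry_out(plan=[{"dx": -1,"dy": 1,"dz": 0,"twist": 0,"fingers": 1},{"dx": -1,"dy": 1,"dz": 0.5,"twist": 0,"fingers": 1},{"dx": -1,"dy": 1,"dz": 1,"twist": 0,"fingers": 1},{"dx": -1,"dy": 1,"dz": 1,"twist": 0,"fingers": -1},{"dx": -1,"dy": 1,"dz": 1,"twist": 0,"fingers": -1}])

```text
clock: 60.12
eef_pos: [0.4155, -0.2134, 0.0493]
tool_rot: [-0.001, 1.0, -0.0, 0.0]
ft_force: [0.3, 0.5, -0.4]
grip_width: 0.0787
grasp_force: 0.0
```

Call:
carry_out(plan=[{"dx": 0,"dy": 0,"dz": 0,"twist": 0,"fingers": -1},{"dx": 0,"dy": 0,"dz": -25,"twist": 0,"fingers": -1},{"dx": 0,"dy": 0,"dz": -65,"twist": 0,"fingers": -1},{"dx": 0,"dy": 0,"dz": -105,"twist": 0,"fingers": -1},{"dx": 0,"dy": 0,"dz": -145,"twist": 0,"fingers": -1}])

```text
clock: 60.53
eef_pos: [0.4147, -0.2131, 0.1955]
tool_rot: [-0.0, 1.0, 0.0, -0.001]
ft_force: [0.7, 0.0, 0.6]
grip_width: 0.0856
grasp_force: 0.0
```

Call:
carry_out(plan=[{"dx": 0,"dy": 20,"dz": -10,"twist": 0,"fingers": -1},{"dx": -20,"dy": 40,"dz": -20,"twist": 0,"fingers": -1},{"dx": -40,"dy": 50,"dz": -20,"twist": 0,"fingers": -1},{"dx": -60,"dy": 50,"dz": -20,"twist": 0,"fingers": -1},{"dx": -60,"dy": 50,"dz": -20,"twist": 0,"fingers": -1}])

```text
clock: 60.95
eef_pos: [0.4787, -0.1628, 0.2145]
tool_rot: [-0.002, 1.0, -0.0, 0.002]
ft_force: [0.0, 0.7, -0.3]
grip_width: 0.0852
grasp_force: 0.0
```

```bash
python3 -c "
from h import *
c=avg(5);st();im=c['image'].copy()
u,v=proj(c,(.413,-.2135,.062)).astype(int);m=np.zeros_like(im);m[max(0,v-60):v+60,max(0,u-60):u+60]=im[max(0,v-60):v+60,max(0,u-60):u+60];c['image']=m
print(u,v);blob(c,(0,120,20),(8,255,130),.062);blob(c,(105,120,40),(130,255,255),.008)
s=camera('scene');d=camera('side')
f=lambda im,x,y,w,h:cv2.resize(im[y:y+h,x:x+w,::-1],(400,300),interpolation=cv2.INTER_CUBIC)
cv2.imwrite('pics/fin.png',np.vstack([np.hstack([f(s['image'],238,145,120,90),f(d['image'],300,173,100,75)]),np.hstack([cv2.resize(im[:,:,::-1],(400,300)),f(im,max(0,u-80),max(0,v-60),160,120)])]))"
```

```text
avg [ 4.75100e-01 -1.63200e-01  2.13900e-01  1.80079e+02] sd [0.0008 0.0002 0.0001 0.0488]
t 61.2 tcp [ 0.4744 -0.1635  0.2139] phi -179.98 j [-0.33  0.25 -0.02  1.3  -0.   -0.33] w 0.0854 gf 0.0 ft [ 0.2  0.1 -0.3]
244 138
px [245.4 140.1] axes [73.1 77.6] -> [ 0.4141 -0.2132  0.062 ]
px [254.6 137.6] axes [94.8 99.7] -> [ 0.4129 -0.2146  0.008 ]
```

View pics/fin.png

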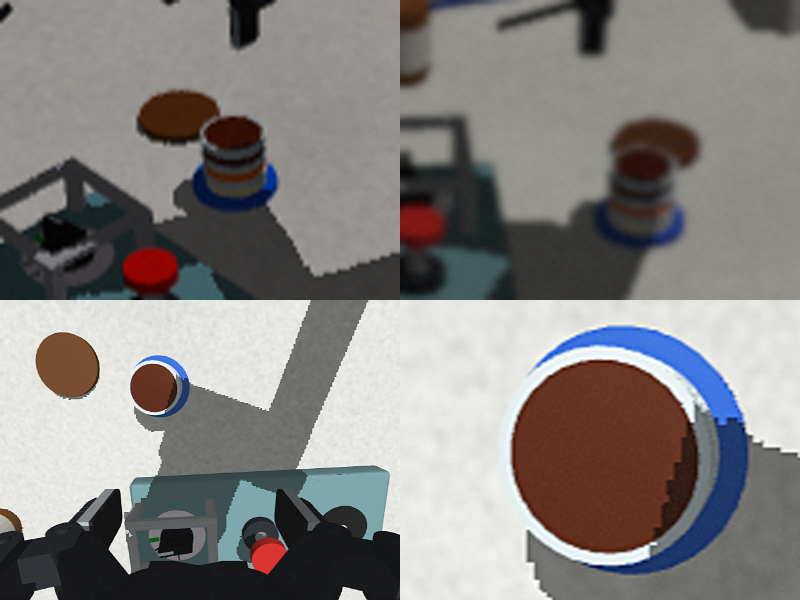

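The pile (scene crop (235,160)) is straight and centred on the blue stand: cream, orange, brown. The plunger is up, the dial is on the green line, and the arm is clear.

```bash
python3 -c "
from h import *
print(job_done())"
```

```text
the job is handed in; nothing more can be done
None
```

The job is handed in, though no score came back: the dial is on the green line, and cream, orange and brown (no yellow was present) are each marked and stacked centred on the blue stand, palest at the bottom; the cream dish was knocked off the stand partway and I put it back before finishing the pile.

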